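# Scrub the sample beakers and load the dryer

### The arm

A 6-joint arm with a two-finger parallel gripper is mounted at the origin on the work surface. World frame = base frame: x ahead of the robot, y to its left, z up, the work surface at z = 0. Lengths are in mm, angles in rad, forces in N, time in s.
With the tool pointing down it reaches from about 275 to 750 mm from the base axis. Payload 10.2 kg.
Tool frame: the origin (TCP) lies on the centre line of the jaws, within the pads' length; the fingertips stand 8 mm ahead of it and the grasp point (between the pads) lies 11 mm behind it; x points along the fingers, y is the direction in which the jaws open and shut, and the axes are right-handed (so a half turn about x gives the same grasp; the last joint's range is limited). The gripper opens to 85 mm and grips with 20 to 120 N. Pads are 22 mm wide; open, the fingers measure 114 mm over their backs; the gripper's body (76 mm by 85 mm) begins 54 mm behind the grasp point. The pads swing forward as they close: fully open they stand 13 mm farther back than shut.
Start: joints at [1.073, 0.313, 1.498, -0, 1.331, -0.223], TCP at [142.474, 505.304, 239.294] pointing down, gripper open.
Joint ranges: [-2.94, 2.94], [-0.97, 2.17], [0.19, 2.56], [-1.23, 4.37], [0.02, 3.11], [-2.88, 2.88]. Speed limits (rad/s): [2.39, 2.39, 3.01, 3.14, 3.14, 3.14].

### API

Orientations are given as a unit quaternion [w, x, y, z].
In Python, from rig import ctrl, vision, workorder gives the robot as it stands. The module is installed in compiled form; this text tells all that it offers.
- The arm moves only by the shell command python3 -m jog 'ROWS' [OPENING] [FORCE]. ROWS is JSON, a list that holds one entry, the list of rows, each a list of 6 numbers: the shift along the tool's x, y, z in m, then the turn, a rotation vector about the tool's x, y, z in rad. A call has 1 to 12 rows; each row shifts and turns the commanded pose from where the row before left it, along the tool's axes as they then stand; what a row does not reach is not made up. A row lasts 1/8 s, in which the tool goes at most 62.5 mm and 10.7 degrees, less where a joint would pass 70% of its speed; a pose out of reach is approached as far as the arm can. A call is refused whole if a number of a shift passes 0.0625 or a number of a turn 0.188, either way. A call with a gripper value outside its range is refused whole. OPENING is the closure in counts, from 0 (fully open) to 255 (shut), set as the call begins (- or left out, the last holds). The fingers move at their own pace and stop on an object; FORCE is the grip in N (left out, the last holds). Time passes only in rows, so rows that do not move let the fingers close. It gives the time, the measured TCP pose, the force and the opening at its end, in the units of the state.
- ctrl.sense(): the state, without advancing time (a new reading comes with each control period).
- vision.capture(name): name is "side" or "top"; returns a dict with "image" (400x640x3 uint8, red, green, blue), "mtx" (3x3 intrinsics, pixels), "R" (3x3) and "t" (3): a world point X has camera coordinates R X + t. Camera axes: x right, y down, z forward; pixel columns grow to the right and rows downward; lengths in mm; the calibration is good to about 2 mm. A picture is of the moment at which its call begins. There is no depth.
- workorder.finish_job(): hands the job in, once; it reports no verdict.
The state is a dict: "time_s": time; "joints": joint angles; "dq": joint speeds; "tau": joint torques, N m; "eef_pos": TCP position; "ee_rot": TCP orientation; "force": force on the tool from outside, world axes, zero at the start; "wrist_torque": the same for the moment, N m; "grip_width": opening from 0.0 (shut) to 1.0 (fully open).
Only numpy, scipy, OpenCV 4.12 (cv2) and the standard library are available. Lean on these libraries where they do the work, as an engineer would, in place of code of your own. Each camera call takes 0.05 s, during which the arm holds its last target.

### The job

Work from cleanest to dirtiest: with the long brush, scrub the inside of the green-rimmed, then the yellow-rimmed, then the red-rimmed beaker where it stands on the bench (skip any that is missing), each time down to the bottom, up near the rim and down to the bottom again. When all are scrubbed, stand every beaker upright on the floor of the dryer and only then lower its cover gently until it is fully shut. Leave the brush upright in its stand and do not shove or knock over the other things on the bench.

Things in the scene. Friction and masses are not known exactly. Their poses are not given: they have to be found in the camera images.
- beaker_green: white plastic beaker with a green rim, loose, about 180 g (varies): straight round cup 60 mm outside diameter, 88 mm tall, wall 4 mm (52 mm inside), bottom 6 mm thick. Origin at the centre of its underside, z up. Some starts lack it (None). Starts standing on the bench.
- beaker_yellow: white plastic beaker with a yellow rim, loose, about 180 g (varies): straight round cup 60 mm outside diameter, 88 mm tall, wall 4 mm (52 mm inside), bottom 6 mm thick. Origin at the centre of its underside, z up. Some starts lack it (None). Starts standing on the bench.
- beaker_red: white plastic beaker with a red rim, loose, about 180 g (varies): straight round cup 60 mm outside diameter, 88 mm tall, wall 4 mm (52 mm inside), bottom 6 mm thick. Origin at the centre of its underside, z up. Some starts lack it (None). Starts standing on the bench.
- brush: long bottle brush, loose, about 70 g, standing upright in its stand at the start, 235 mm long. Origin at the centre of its flat bristle end; z runs up along it to the handle. Bristle head (rigid, blue and white) 28 mm diameter from 0 to 85 mm, steel stem 9 mm diameter from 85 to 140 mm, round purple handle 20 mm diameter from 140 to 235 mm
- brush_tip (a point): centre of the flat bristle end of the brush (same point as its origin)
- stand: fixed grey brush stand on the bench: round upright tube, bore 34 mm diameter, its mouth flaring over the top 25 mm to 58 mm inside; total height 95 mm, inner floor 8 mm above the bench, foot disc 84 mm diameter. Origin at the centre of its underside
- dryer: fixed white glassware dryer, an open-topped box 180 (x) by 400 (y) by 110 mm high, walls and floor 6 mm thick, clear cover hinged along its far (+x) top edge. Origin at the centre of its underside; its own -x side is the front. Inside 168 by 388 mm: three beakers fit side by side along y
- cover (a joint): angle of the dryer's clear cover with orange frame: 0 = shut on its stop, grows as it opens, up to 1.9; starts open about upright. The hinge is stiff (friction 0.6 N m): the cover (350 g, 180 mm from hinge to front edge, 396 mm wide) stays where it is left
- cover_hinge (a point): middle of the cover's hinge line, at the dryer's x = +90 mm, 112 mm high; its axes turn with the cover, hinge line along y
- cover_bar (a point): middle of the cover's black pull bar: round, 12 mm diameter, 130 mm long, parallel to the hinge line and 225 mm from it, held in line with the cover 45 mm beyond its front edge by two arms 65 mm to either side of its middle. Open, it is on top of the cover; shut, it stands in front of the dryer at 115 mm height. z of this point is the cover's outer face normal
- tube_rack: bystander: orange tube rack with purple-capped tubes, 220 by 90 by 95 mm, origin under its centre
- vial: bystander among the beakers: small amber vial, purple cap, 29 mm diameter, 38 mm tall, origin under its centre
- wash_bottle: bystander: white wash bottle, 68 mm diameter, 130 mm tall, origin under its centre
- jar: bystander: amber jar, 70 mm diameter, 100 mm tall, origin under its centre
- flask: bystander: reagent bottle, 60 mm diameter, 110 mm tall, origin under its centre

How it is judged:
By the outcome, as a careful person would: the job done as asked, in the order asked, and still so for the second after the job is handed in, with the robot touching nothing.
Of beaker_green, beaker_yellow, beaker_red only 2 to 3 are there at a start; the rules pass over those that are not, and their reading is None.
At some moment in a run one of beaker_green, beaker_yellow, beaker_red may be knocked a few centimetres aside while the robot is not near it.
It also fails if it takes over 210 s, if anything falls off the work surface, if the arm or the gripper's body presses on something with over 40 N, if the wrist force passes 120 N, or if a joint passes its speed limit or range.

## Working session

There is one attempt and no reset: what is moved stays moved. The work goes in short steps, Python scripts to look and compute and a shell command to move; the robot and the scene stay as the last step left them, time stands still between calls to the robot, and variables do not carry over. Pictures are saved under pics/ and viewed, and the job is handed in when it is done.

```bash
ls; mkdir -p pics; cat > h.py <<'E'
import numpy as np, cv2
from rig import ctrl, vision, workorder
def snap(cam,fn,crop=None,scale=1):
    c=vision.capture(cam); im=c["image"][:,:,::-1]
    if crop: x0,y0,x1,y1=crop; im=im[y0:y1,x0:x1]
    if scale!=1: im=cv2.resize(im,None,fx=scale,fy=scale,interpolation=cv2.INTER_CUBIC)
    cv2.imwrite("pics/"+fn,im); return c
def ray(c,u,v,z):
    R=np.array(c["R"]);t=np.array(c["t"]).ravel();K=np.array(c["mtx"])
    d=R.T@np.linalg.solve(K,[u,v,1]); o=-R.T@t
    return o+d*(z-o[2])/d[2]
def proj(c,X):
    p=np.array(c["mtx"])@(np.array(c["R"])@np.array(X,float)+np.array(c["t"]).ravel()); return p[:2]/p[2]
E
python3 - <<'E'
from h import *
a=snap("side","s0.png");b=snap("top","t0.png")
import pickle
for n,c in(("side",a),("top",b)):
    print(n,np.round(c["mtx"],1).tolist(),np.round(-np.array(c["R"]).T@np.array(c["t"]).ravel(),1),np.round(c["R"],3).tolist())
pickle.dump({"side":a,"top":b},open("cal.pkl","wb"))
print(ctrl.sense())
E
```

```text
pics
side [[501.4, 0.0, 311.9], [0.0, 501.4, 199.6], [0.0, 0.0, 1.0]] [ 470.4  873.  1043.4] [[-0.992, -0.127, 0.009], [-0.1, 0.733, -0.673], [0.079, -0.668, -0.74]]
top [[366.2, 0.0, 320.1], [0.0, 366.2, 196.6], [0.0, 0.0, 1.0]] [ 435.9   44.7 1112.6] [[0.008, -1.0, -0.011], [-0.993, -0.007, -0.117], [0.117, 0.012, -0.993]]
{'time_s': 0.1, 'joints': array([ 1.07263967e+00,  3.13382266e-01,  1.49835177e+00,  4.44219268e-06,
        1.33099607e+00, -2.23417137e-01]), 'dq': array([ 0.00127471, -0.00068358, -0.00195654,  0.0001005 , -0.00142376,
       -0.00116711]), 'tau': array([ 2.23341420e-03, -4.12901366e+01, -2.60138601e+01, -2.08137253e-04,
        3.08963870e-03,  2.62580971e-05]), 'eef_pos': array([142.34373115, 505.10982345, 238.80184178]), 'ee_rot': array([ 0.700302  ,  0.09645451,  0.70058878, -0.09720595]), 'force': array([-0.0402904 , -0.9161536 , -0.31821631]), 'wrist_torque': array([-0.01871245,  0.05904691, -0.01826605]), 'grip_width': 0.9966828936286717}
```

View pics/s0.png

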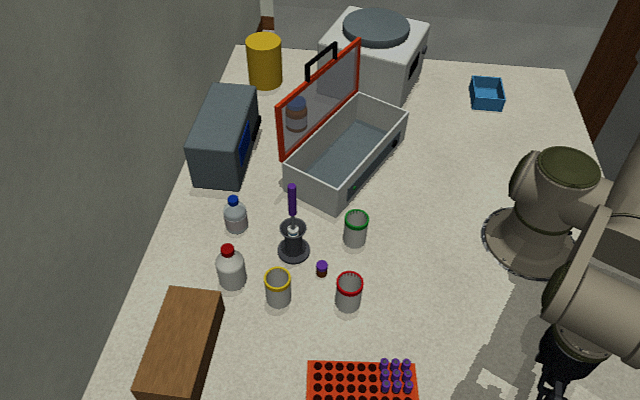

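View pics/t0.png

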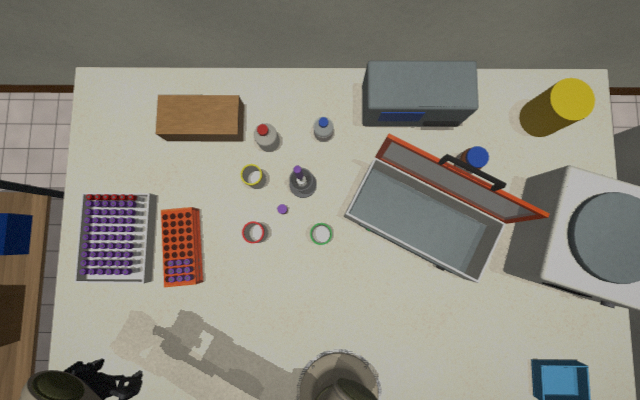

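Both views show all three beakers (top: green ~(321,233), yellow ~(253,176), red ~(255,232)), with the stand at ~(302,181) and the dryer turned. I'll enlarge these.

```bash
python3 - <<'E'
from h import *
import pickle
d=pickle.load(open("cal.pkl","rb"))
t=d["top"]["image"][:,:,::-1]; s=d["side"]["image"][:,:,::-1]
cv2.imwrite("pics/t1.png",cv2.resize(t[140:260,230:350],None,fx=5,fy=5,interpolation=cv2.INTER_CUBIC))
cv2.imwrite("pics/s1.png",cv2.resize(s[170:320,210:380],None,fx=4,fy=4,interpolation=cv2.INTER_CUBIC))
cv2.imwrite("pics/t2.png",cv2.resize(t[120:290,335:555],None,fx=3.5,fy=3.5,interpolation=cv2.INTER_CUBIC))
cv2.imwrite("pics/s2.png",cv2.resize(s[30:220,265:425],None,fx=3.1,fy=3.1,interpolation=cv2.INTER_CUBIC))
E
```

```text
(no output)
```

View pics/t1.png

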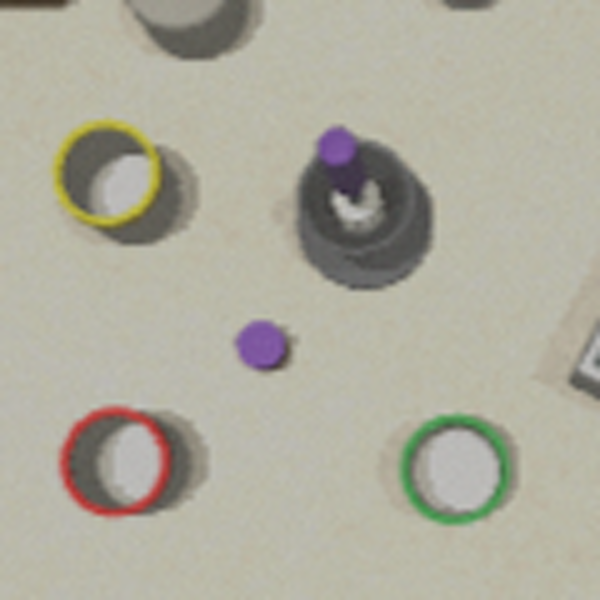

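View pics/s1.png

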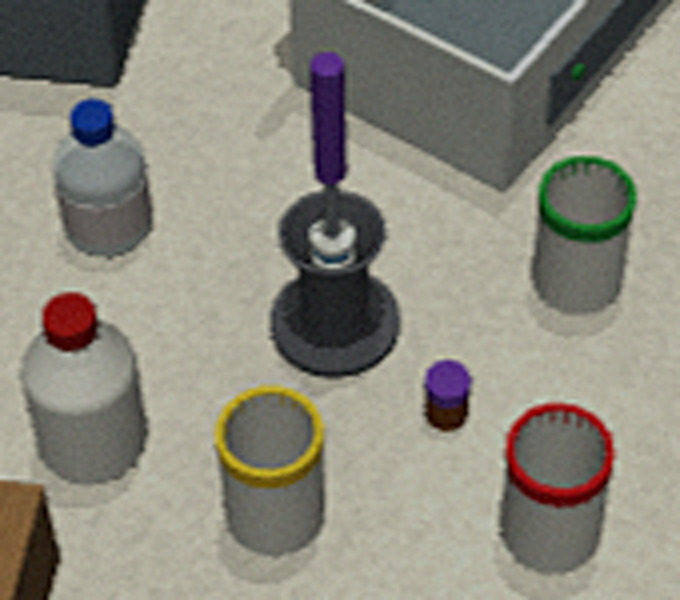

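View pics/t2.png

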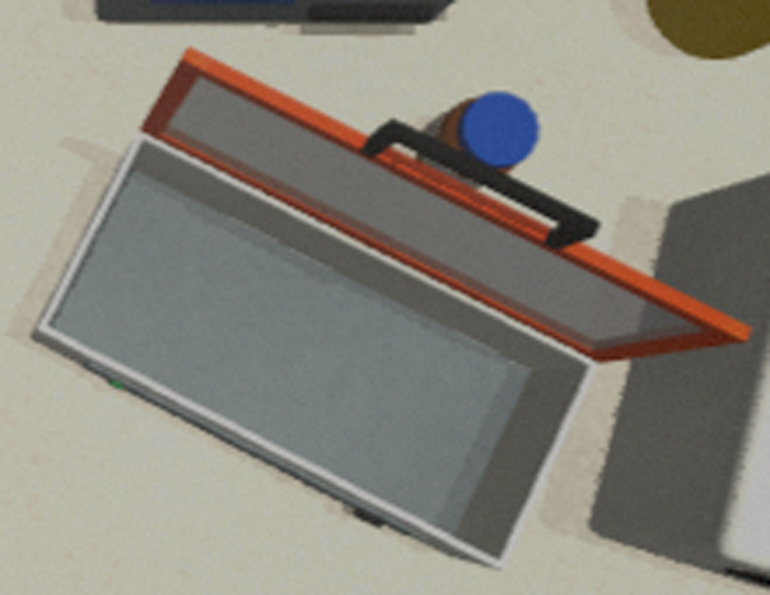

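View pics/s2.png

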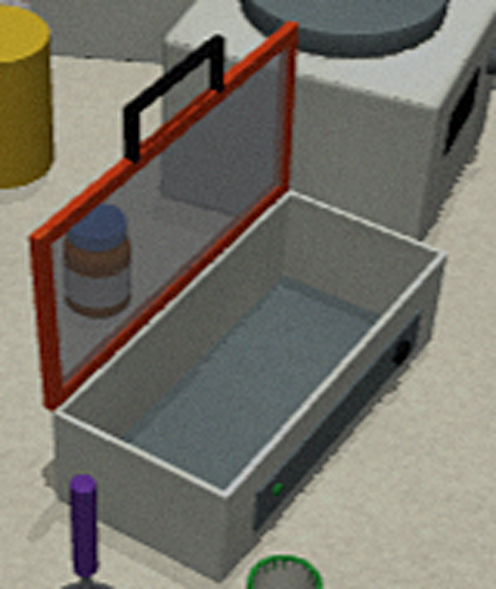

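```bash
cat > m0.py <<'E'
from h import *
import pickle
d=pickle.load(open("cal.pkl","rb")); T=d["top"];S=d["side"]
def pt(x,y,z,o=(230,140),k=5,c=T): return np.round(ray(c,o[0]+(x+.5)/k-.5,o[1]+(y+.5)/k-.5,z),1)
t1=lambda x,y,z:pt(x,y,z); s1=lambda x,y,z:pt(x,y,z,(210,170),4,S)
t2=lambda x,y,z:pt(x,y,z,(335,120),3.5,T); s2=lambda x,y,z:pt(x,y,z,(265,30),3.1,S)
for n,a,b,z in [("g",(457,469),(587,198),88),("y",(107,174),(270,436),88),("r",(116,461),(560,453),88),("vial",(262,345),(448,377),38),("handle",(338,147),(327,63),243)]:
    print(n,t1(*a,z),s1(*b,z))
print("stand mouth",s1(332,232,95), "foot", s1(336,311,5), t1(366,224,5))
for n,a,b in [("FL",(38,325),(225,493)),("FR",(500,563),(444,256)),("BR",(592,360),(290,193)),("BL",(140,137),(57,412))]:
    print(n,t2(*a,110),s2(*b,110))
# triangulation of bar ends
def tri(a,b):
    A=[];r=[]
    for c,(u,v) in((T,a),(S,b)):
        R=np.array(c["R"]);t=np.array(c["t"]).ravel()
        dd=R.T@np.linalg.solve(c["mtx"],[u,v,1]);dd/=np.linalg.norm(dd);o=-R.T@t
        P=np.eye(3)-np.outer(dd,dd);A.append(P);r.append(P@o)
    return np.linalg.lstsq(np.vstack(A),np.hstack(r),rcond=None)[0]
f=lambda a,b:np.round(tri((335+a[0]/3.5,120+a[1]/3.5),(265+b[0]/3.1,30+b[1]/3.1)),1)
print("bar L",f((390,127),(130,107)),"bar R",f((592,228),(219,42)))
print("cover top L",f((190,52),(38,237)),"R",f((748,332),(294,28)))
E
python3 m0.py
```

```text
g [453.5  53.3  88. ] [454.3  60.6  88. ]
y [618.8 253.7  88. ] [619.4 259.5  88. ]
r [456.4 243.7  88. ] [456.6 249.   88. ]
vial [526.1 169.2  38. ] [527.5 171.3  38. ]
handle [605.1 110.7 243. ] [606.3 114.3 243. ]
stand mouth [606.4 114.5  95. ] foot [606.7 106.8   5. ] [603.6 110.9   5. ]
FL [510.7 -13.6 110. ] [510.4 -16.1 110. ]
FR [ 331.3 -366.2  110. ] [ 330.  -359.7  110. ]
BR [ 486.7 -443.8  110. ] [ 484.4 -441.2  110. ]
BL [661.2 -94.7 110. ] [664.3 -93.  110. ]
bar L [ 616.4 -216.9  338.7] bar R [ 555.6 -341.5  329.8]
cover top L [ 676.1 -104.2  287.7] R [ 495.2 -463.7  278.5]
```

```bash
cat >> h.py <<'E'
from scipy.spatial.transform import Rotation as Ro
def st():
    s=ctrl.sense(); q=s["ee_rot"]; return s,Ro.from_quat([q[1],q[2],q[3],q[0]])
def go(X,yaw=None):
    """print the tool-axis shifts to X (mm) and the turn to a tool-down pose with jaw axis at yaw (world)"""
    s,R=st(); d=R.as_matrix().T@(np.array(X)-s["eef_pos"])
    M=R.as_matrix(); a=np.arctan2(M[1,1],M[0,1])
    print("t",round(s["time_s"],2),"pos",np.round(s["eef_pos"],1),"jawyaw",round(a,3),"tilt",np.round(M[:2,0],4),"F",np.round(s["force"],1),"w",round(s["grip_width"],3),"j",np.round(s["joints"],2))
    if yaw is not None:
        T=np.array([[0,np.cos(yaw),np.sin(yaw)],[0,np.sin(yaw),-np.cos(yaw)],[-1,0,0]])
        rv=Ro.from_matrix(M.T@T).as_rotvec(); print("turn",np.round(rv,4)); print("shift after turn (m)",np.round(T.T@(np.array(X)-s["eef_pos"])/1e3,4))
    print("shift now (m)",np.round(d/1e3,4))
RNG={"g":((40,90),None),"y":((22,34),None),"r":None}
def rims(c):
    h=cv2.cvtColor(np.ascontiguousarray(c["image"]),cv2.COLOR_RGB2HSV).astype(int);H,S,V=h[...,0],h[...,1],h[...,2]
    out={}
    for n,m in (("g",(H>45)&(H<80)&(S>110)&(V>60)),("y",(H>22)&(H<33)&(S>140)&(V>90)),("r",((H<5)|(H>174))&(S>140)&(V>90))):
        k,l,stt,cc=cv2.connectedComponentsWithStats(cv2.dilate(m.astype(np.uint8),np.ones((2,2)) ) ,connectivity=8)
        out[n]=[(tuple(stt[i][:5]),) for i in range(1,k) if stt[i][4]>25]
    return out
E
python3 - <<'E'
from h import *
import pickle
d=pickle.load(open("cal.pkl","rb"))
go([605.5,111,280])
for k in("top","side"): print(k,{n:[[int(x) for x in b[0]] for b in v] for n,v in rims(d[k]).items()})
E
```

```text
t 0.1 pos [142.3 505.1 238.8] jawyaw 1.296 tilt [-0.0005 -0.001 ] F [-0.  -0.9 -0.3] w 0.997 j [ 1.07  0.31  1.5   0.    1.33 -0.22]
shift now (m) [-0.0411 -0.2537  0.5527]
top {'g': [[311, 224, 10, 21, 64], [322, 224, 10, 9, 26], [322, 236, 10, 9, 28]], 'y': [[550, 78, 46, 44, 1597], [241, 164, 22, 22, 161]], 'r': [[257, 124, 12, 12, 109], [86, 195, 7, 6, 33], [94, 195, 7, 6, 33], [102, 195, 8, 6, 37], [111, 195, 7, 6, 35], [119, 195, 7, 6, 36], [127, 195, 8, 6, 35], [242, 222, 23, 22, 159]]}
side {'g': [[345, 209, 25, 22, 224]], 'y': [[245, 32, 37, 60, 1685], [264, 267, 28, 26, 306]], 'r': [[221, 243, 14, 12, 136], [337, 271, 27, 26, 249], [410, 372, 5, 13, 29], [400, 381, 6, 11, 27]]}
```

```bash
cat >> h.py <<'E'
def circ(c,x,y,z,r):
    a=np.linspace(0,2*np.pi,72); return np.array([proj(c,[x+r*np.cos(t),y+r*np.sin(t),z]) for t in a])
def ovl(c,items,fn,crop,scale):
    x0,y0,x1,y1=crop; im=cv2.resize(np.ascontiguousarray(c["image"][y0:y1,x0:x1,::-1]),None,fx=scale,fy=scale,interpolation=cv2.INTER_CUBIC)
    for (x,y,z,r) in items:
        p=(circ(c,x,y,z,r)-[x0,y0]+.5)*scale-.5
        cv2.polylines(im,[np.round(p).astype(np.int32)],True,(255,0,255),1)
    cv2.imwrite("pics/"+fn,im)
E
python3 - <<'E'
from h import *
import pickle
d=pickle.load(open("cal.pkl","rb"))
it=[]
for x,y in((453.5,54.5),(619,255.5),(456.5,245.5)): it+=[(x,y,88,30),(x,y,0,30)]
it+=[(605.5,111.5,0,42),(605.5,111.5,95,30),(526.5,170,38,14.5),(605.5,112,243,10)]
ovl(d["top"],it,"o1.png",(230,140,350,260),5)
ovl(d["side"],it,"o2.png",(210,170,380,320),4)
E
```

```text
(no output)
```

View pics/o1.png

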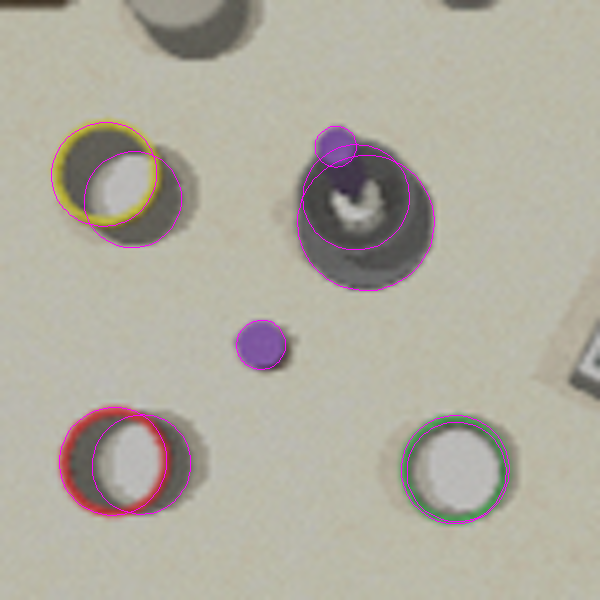

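View pics/o2.png

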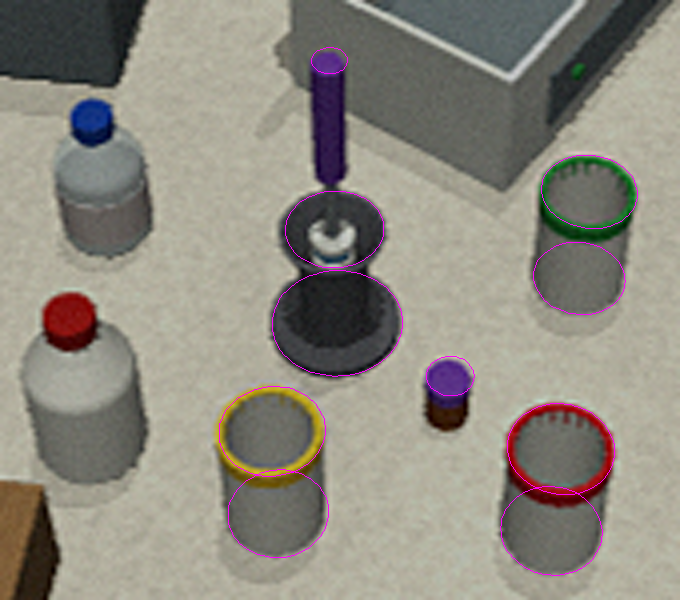

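```bash
python3 -m jog '[[[-0.03,0,0,0,0,0],[-0.03,0,0,0,0,0],[0,-0.025,0.055,0,0,0],[0,-0.025,0.055,0,0,0],[0,-0.025,0.055,0,0,0],[0,-0.025,0.055,0,0,0],[0,-0.025,0.055,0,0,0],[0,-0.025,0.055,0,0,0],[0,-0.025,0.055,0,0,0],[0,-0.025,0.055,0,0,0],[0,-0.025,0.055,0,0,0],[0,-0.025,0.04,0,0,0]]]' 0 60; python3 -c "
from h import *
go([605.5,112,221])"
```

```text
time_s: 1.6
eef_pos: [590.9, 117.7, 298.4]
ee_rot: [0.7, 0.097, 0.701, -0.097]
force: [0.1, 1.0, 0.4]
grip_width: 1.005
t 1.6 pos [590.9 117.7 298.4] jawyaw 1.295 tilt [-0.0012  0.    ] F [0.1 1.  0.4] w 1.005 j [ 0.    0.46  1.13  0.    1.55 -1.29]
shift now (m) [ 0.0774 -0.0015  0.0157]
```

```bash
python3 -m jog '[[[0,-0.0015,0.0155,0,0,0],[0,0,0,0,0,0],[0,0,0,0,0,0]]]'; python3 -c "
from h import *
go([605.5,112,194])
a=snap('side','s3.png',(230,100,390,260),3.5)"
```

```text
time_s: 1.98
eef_pos: [603.5, 114.5, 299.3]
ee_rot: [0.7, 0.097, 0.701, -0.097]
force: [0.3, 0.4, -0.1]
grip_width: 0.998
t 1.98 pos [603.5 114.5 299.3] jawyaw 1.297 tilt [-0.0004  0.0001] F [ 0.3  0.4 -0.1] w 0.998 j [-0.    0.49  1.09  0.    1.56 -1.3 ]
shift now (m) [ 0.1052 -0.0019  0.0026]
```

View pics/s3.png

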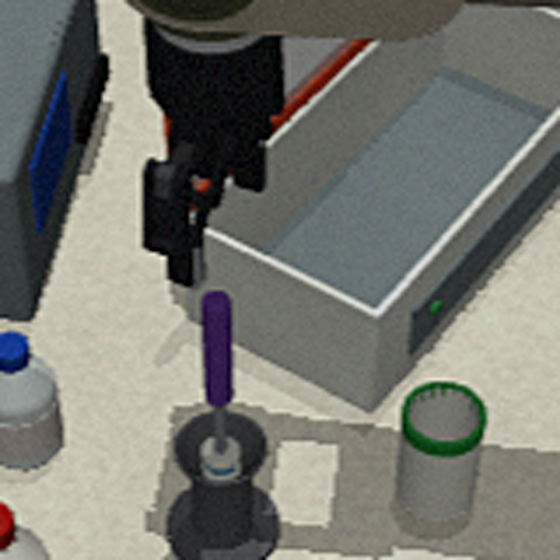

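The jaws stand over the handle (handle top ~(216,297) in the crop). Next I descend and grip.

```bash
python3 -m jog '[[[0.02,-0.0019,0.0026,0,0,0],[0.03,0,0,0,0,0],[0.03,0,0,0,0,0],[0.0252,0,0,0,0,0],[0,0,0,0,0,0],[0,0,0,0,0,0]]]'; python3 -m jog '[[[0,0,0,0,0,0],[0,0,0,0,0,0],[0,0,0,0,0,0],[0,0,0,0,0,0],[0,0,0,0,0,0],[0,0,0,0,0,0]]]' 255 60;python3 -c "
from h import *
go([605.5,112,194])
a=snap('side','s4.png',(230,100,390,260),3.5)"
```

```text
time_s: 2.78
eef_pos: [606.3, 111.7, 195.6]
ee_rot: [0.701, 0.097, 0.7, -0.097]
force: [-0.9, 0.4, 0.2]
grip_width: 0.997
time_s: 3.52
eef_pos: [606.2, 111.4, 194.4]
ee_rot: [0.701, 0.097, 0.7, -0.097]
force: [0.4, -0.1, 1.4]
grip_width: 0.218
t 3.52 pos [606.2 111.4 194.4] jawyaw 1.296 tilt [0.0006 0.    ] F [ 0.4 -0.1  1.4] w 0.218 j [-0.01  0.55  1.27  0.    1.33 -1.3 ]
shift now (m) [ 0.0004  0.0004 -0.0009]
```

View pics/s4.png

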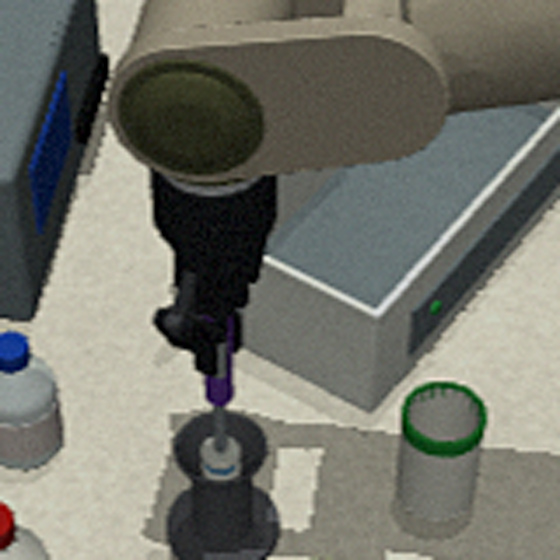

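```bash
python3 -m jog '[[[-0.015,0,0,0,0,0],[-0.03,0,0,0,0,0],[-0.03,0,0,0,0,0],[-0.032,0,0,0,0,0],[0,0,0,0,0,0],[0,0,0,0,0,0]]]';python3 -c "
from h import *
go([453.5,54.5,300])
a=snap('side','s5.png',(230,100,390,260),3.5)
a=snap('top','t5.png',(230,120,370,260),4)"
```

```text
time_s: 4.32
eef_pos: [605.7, 111.3, 300.1]
ee_rot: [0.7, 0.097, 0.701, -0.097]
force: [0.0, 0.2, -0.5]
grip_width: 0.217
t 4.33 pos [605.7 111.3 300.1] jawyaw 1.296 tilt [-0.0017 -0.    ] F [ 0.   0.2 -0.5] w 0.217 j [-0.01  0.49  1.08 -0.    1.57 -1.3 ]
shift now (m) [ 0.0004 -0.096  -0.1311]
```

View pics/s5.png

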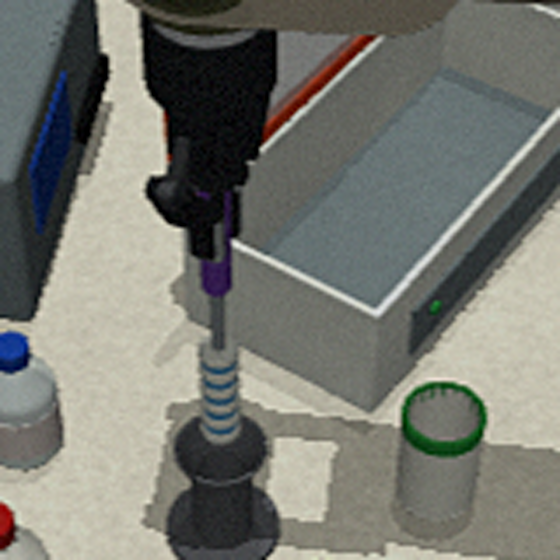

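View pics/t5.png

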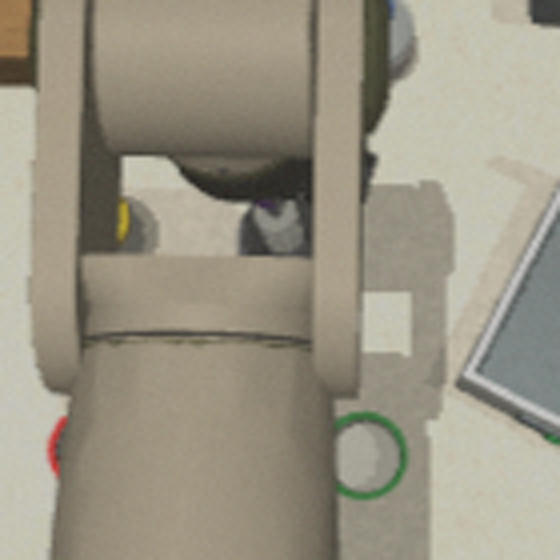

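```bash
python3 - <<'E'
from h import *
import pickle
c=pickle.load(open("cal.pkl","rb"))["side"]
for z in(113.5,198,253): print(z,np.round((proj(c,[606,111.4,z])-[230,100])*3.5,0))
ovl(c,[(453.5,54.5,88,30)],"x.png",(230,100,390,260),3.5)
E
```

```text
113.5 [220. 426.]
198 [217. 343.]
253 [216. 285.]
```

```bash
python3 -m jog '[[[0,-0.016,-0.022,0,0,0],[0,-0.024,-0.0328,0,0,0],[0,-0.024,-0.0328,0,0,0],[0,-0.02,-0.027,0,0,0],[0,-0.012,-0.0165,0,0,0],[0,0,0,0,0,0],[0,0,0,0,0,0]]]';python3 -c "
from h import *
go([453.5,54.5,194.4])
a=snap('side','s6.png',(270,150,390,270),4.5)
ovl(a,[(453.5,54.5,88,30),(453.5,54.5,112,14)],'s6.png',(270,150,390,270),4.5)"
```

```text
time_s: 5.3
eef_pos: [454.3, 54.6, 300.8]
ee_rot: [0.7, 0.097, 0.701, -0.097]
force: [0.3, 0.9, -1.0]
grip_width: 0.217
t 5.3 pos [454.3  54.6 300.8] jawyaw 1.296 tilt [-0.0004  0.0002] F [ 0.3  0.9 -1. ] w 0.217 j [-0.14  0.12  1.58  0.    1.44 -1.43]
shift now (m) [ 0.1064 -0.0004 -0.0007]
```

View pics/s6.png

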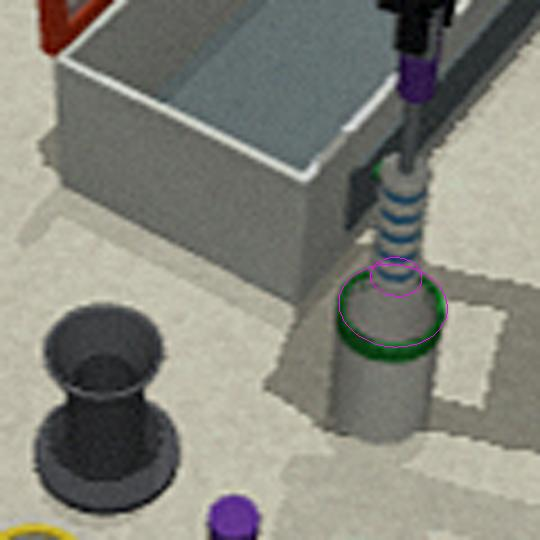

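```bash
python3 -m jog '[[[0.02,0,0,0,0,0],[0.03,0,0,0,0,0],[0.03,0,0,0,0,0],[0.018,0,0,0,0,0],[0.008,0,0,0,0,0],[0,0,0,0,0,0]]]'; python3 -m jog '[[[0.001,0,0,0,0,0],[0,0,0,0,0,0],[0,0,0,0,0,0]]]';python3 -c "
from h import *
go([453.5,54.5,194.4])
a=snap('side','s7.png',(270,150,390,270),4.5)"
```

```text
time_s: 6.1
eef_pos: [454.1, 54.6, 195.0]
ee_rot: [0.7, 0.097, 0.701, -0.097]
force: [0.7, 1.3, 0.5]
grip_width: 0.214
time_s: 6.48
eef_pos: [454.0, 54.5, 194.4]
ee_rot: [0.701, 0.097, 0.7, -0.097]
force: [0.0, -0.2, -1.5]
grip_width: 0.221
t 6.47 pos [454.   54.5 194.4] jawyaw 1.296 tilt [ 0.0006 -0.0001] F [ 0.  -0.2 -1.5] w 0.221 j [-0.14  0.21  1.76  0.    1.17 -1.43]
shift now (m) [ 0.     -0.0001 -0.0004]
```

View pics/s7.png

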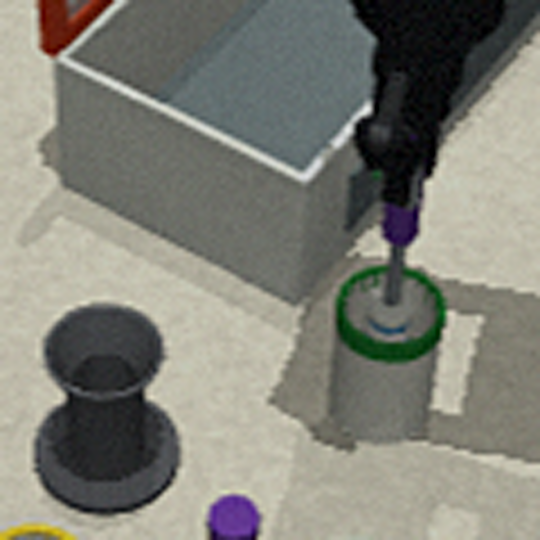

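```bash
python3 -m jog '[[[0.0015,0,0,0,0,0],[0,0,0,0,0,0],[0,0,0,0,0,0]]]';  python3 -m jog '[[[0.0015,0,0,0,0,0],[0,0,0,0,0,0],[0,0,0,0,0,0]]]'
```

```text
time_s: 6.9
eef_pos: [453.8, 54.5, 192.6]
ee_rot: [0.7, 0.097, 0.7, -0.097]
force: [-0.3, 0.2, -1.3]
grip_width: 0.221
time_s: 7.28
eef_pos: [454.4, 54.4, 192.3]
ee_rot: [0.701, 0.097, 0.7, -0.097]
force: [-1.9, -0.0, 9.5]
grip_width: 0.216
```

Bottom contact is confirmed (9.5 N at TCP 192.3). Next: up near the rim, and down again.

```bash
python3 -m jog '[[[-0.015,0,0,0,0,0],[-0.025,0,0,0,0,0],[-0.02,0,0,0,0,0],[-0.012,0,0,0,0,0],[0,0,0,0,0,0],[0,0,0,0,0,0]]]';  python3 -m jog '[[[0.015,0,0,0,0,0],[0.025,0,0,0,0,0],[0.02,0,0,0,0,0],[0.008,0,0,0,0,0],[0.003,0,0,0,0,0],[0.0005,0,0,0,0,0],[0,0,0,0,0,0],[0,0,0,0,0,0]]]'
```

```text
time_s: 8.02
eef_pos: [453.6, 54.5, 262.3]
ee_rot: [0.7, 0.097, 0.701, -0.097]
force: [-0.3, -0.8, -0.2]
grip_width: 0.218
time_s: 9.02
eef_pos: [454.3, 54.4, 192.3]
ee_rot: [0.701, 0.097, 0.7, -0.097]
force: [0.2, -1.7, 5.7]
grip_width: 0.221
```

```bash
python3 -m jog '[[[-0.015,0,0,0,0,0],[-0.025,0,0,0,0,0],[-0.023,0,0,0,0,0],[-0.014,0,0,0,0,0],[0,0,0,0,0,0],[0,0,0,0,0,0]]]';  python3 -m jog '[[[0.015,0,0,0,0,0],[0.025,0,0,0,0,0],[0.023,0,0,0,0,0],[0.01,0,0,0,0,0],[0.004,0,0,0,0,0],[0,0,0,0,0,0],[0,0,0,0,0,0]]]'; python3 -m jog '[[[-0.02,0,0,0,0,0],[-0.03,0,0,0,0,0],[-0.03,0,0,0,0,0],[-0.03,0,0,0,0,0],[0,0,0,0,0,0],[0,0,0,0,0,0]]]';python3 -c "
from h import *
go([619,255.5,302])
a=snap('side','s8.png')"
```

```text
time_s: 9.78
eef_pos: [453.5, 54.5, 267.7]
ee_rot: [0.7, 0.097, 0.701, -0.097]
force: [-1.3, -0.1, -1.4]
grip_width: 0.218
time_s: 10.65
eef_pos: [454.3, 54.4, 192.3]
ee_rot: [0.701, 0.097, 0.7, -0.097]
force: [0.3, -0.1, 5.5]
grip_width: 0.221
time_s: 11.4
eef_pos: [453.4, 54.6, 300.5]
ee_rot: [0.7, 0.097, 0.701, -0.097]
force: [0.4, 0.2, -0.7]
grip_width: 0.219
t 11.4 pos [453.4  54.6 300.5] jawyaw 1.296 tilt [-0.0017  0.0002] F [ 0.4  0.2 -0.7] w 0.219 j [-0.14  0.12  1.58  0.    1.45 -1.43]
shift now (m) [-0.0017  0.2383  0.1048]
```

View pics/s8.png

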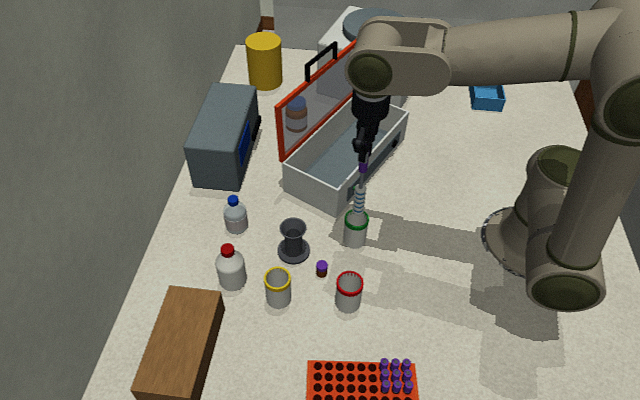

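```bash
python3 -m jog '[[[0,0.024,0.0105,0,0,0],[0,0.04,0.0175,0,0,0],[0,0.05,0.022,0,0,0],[0,0.05,0.022,0,0,0],[0,0.04,0.0178,0,0,0],[0,0.024,0.0105,0,0,0],[-0.0017,0.0103,0.0045,0,0,0],[0,0,0,0,0,0],[0,0,0,0,0,0]]]';python3 -c "
from h import *
go([619,255.5,192.2])
a=snap('side','s6.png',(220,230,340,350),4.5)
ovl(a,[(619,255.5,88,30),(619,255.5,114,14)],'s9.png',(220,210,340,330),4.5)"
```

```text
time_s: 12.58
eef_pos: [619.1, 255.0, 302.7]
ee_rot: [0.7, 0.097, 0.701, -0.097]
force: [0.7, 0.3, -0.1]
grip_width: 0.219
t 12.57 pos [619.1 255.  302.7] jawyaw 1.296 tilt [-0.0011 -0.0004] F [ 0.7  0.3 -0.1] w 0.219 j [ 0.22  0.63  0.85 -0.    1.66 -1.08]
shift now (m) [ 1.105e-01  5.000e-04 -1.000e-04]
```

View pics/s9.png

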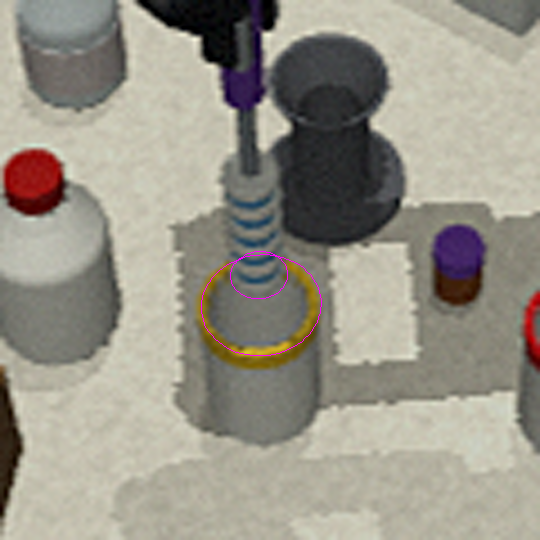

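```bash
python3 -m jog '[[[0.02,0,0,0,0,0],[0.03,0,0,0,0,0],[0.03,0,0,0,0,0],[0.018,0,0,0,0,0],[0.01,0,0,0,0,0],[0.0015,0,0,0,0,0],[0,0,0,0,0,0],[0,0,0,0,0,0]]]'; python3 -m jog '[[[0.001,0,0,0,0,0],[0,0,0,0,0,0],[0,0,0,0,0,0]]]'
```

```text
time_s: 13.62
eef_pos: [619.6, 255.5, 194.6]
ee_rot: [0.701, 0.097, 0.7, -0.097]
force: [0.4, 0.8, -1.4]
grip_width: 0.223
time_s: 14.0
eef_pos: [619.4, 255.5, 192.8]
ee_rot: [0.7, 0.097, 0.7, -0.097]
force: [-0.2, 0.1, 0.3]
grip_width: 0.214
```

```bash
python3 -m jog '[[[0.0015,0,0,0,0,0],[0,0,0,0,0,0],[0,0,0,0,0,0]]]'; python3 -m jog '[[[-0.015,0,0,0,0,0],[-0.025,0,0,0,0,0],[-0.023,0,0,0,0,0],[-0.013,0,0,0,0,0],[0,0,0,0,0,0],[0,0,0,0,0,0]]]';  python3 -m jog '[[[0.015,0,0,0,0,0],[0.025,0,0,0,0,0],[0.023,0,0,0,0,0],[0.01,0,0,0,0,0],[0.003,0,0,0,0,0],[0.0005,0,0,0,0,0],[0,0,0,0,0,0],[0,0,0,0,0,0]]]'
```

```text
time_s: 14.38
eef_pos: [619.6, 255.5, 192.4]
ee_rot: [0.701, 0.097, 0.7, -0.097]
force: [-0.8, -1.4, 5.2]
grip_width: 0.221
time_s: 15.12
eef_pos: [619.1, 255.4, 266.2]
ee_rot: [0.7, 0.097, 0.701, -0.097]
force: [-0.1, -0.4, -0.7]
grip_width: 0.217
time_s: 16.12
eef_pos: [619.7, 255.4, 192.4]
ee_rot: [0.701, 0.097, 0.7, -0.097]
force: [-1.6, -1.4, 8.9]
grip_width: 0.216
```

Yellow is done with bottom contact twice. I lift out and check red.

```bash
python3 -m jog '[[[-0.02,0,0,0,0,0],[-0.03,0,0,0,0,0],[-0.03,0,0,0,0,0],[-0.03,0,0,0,0,0],[0,0,0,0,0,0],[0,0,0,0,0,0]]]';python3 -c "
from h import *
go([456.5,245.5,302])
a=snap('side','s10.png')"
```

```text
time_s: 16.88
eef_pos: [619.1, 255.4, 299.2]
ee_rot: [0.7, 0.097, 0.701, -0.097]
force: [0.1, -0.6, -2.1]
grip_width: 0.221
t 16.88 pos [619.1 255.4 299.2] jawyaw 1.296 tilt [-0.0021 -0.0005] F [ 0.1 -0.6 -2.1] w 0.221 j [ 0.22  0.64  0.86 -0.    1.65 -1.08]
shift now (m) [-0.0025 -0.0536 -0.1538]
```

View pics/s10.png

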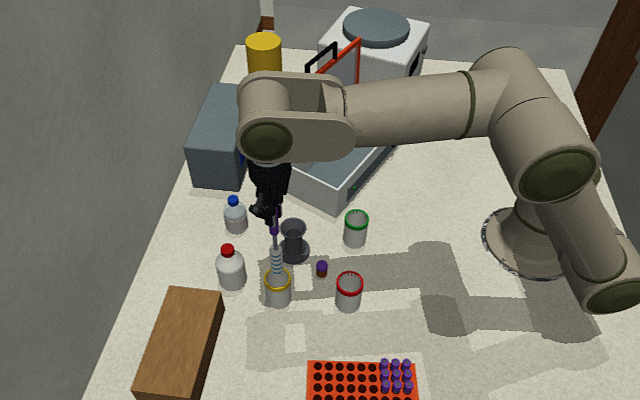

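Red is unmoved at (349,285).

```bash
python3 -m jog '[[[-0.001,-0.008,-0.023,0,0,0],[-0.0015,-0.014,-0.04,0,0,0],[0,-0.016,-0.045,0,0,0],[0,-0.01,-0.03,0,0,0],[0,-0.0056,-0.0158,0,0,0],[0,0,0,0,0,0],[0,0,0,0,0,0]]]';python3 -c "
from h import *
go([456.5,245.5,192.2])
a=snap('side','s6.png',(220,230,340,350),4.5)
ovl(a,[(456.5,245.5,88,30),(456.5,245.5,114,14)],'s11.png',(290,210,410,330),4.5)"
```

```text
time_s: 17.8
eef_pos: [457.3, 245.5, 302.7]
ee_rot: [0.7, 0.097, 0.701, -0.097]
force: [0.8, -0.4, -0.8]
grip_width: 0.219
t 17.8 pos [457.3 245.5 302.7] jawyaw 1.296 tilt [-0.0007 -0.0003] F [ 0.8 -0.4 -0.8] w 0.219 j [ 0.27  0.26  1.4  -0.    1.48 -1.03]
shift now (m) [ 0.1105 -0.0002 -0.0007]
```

View pics/s11.png

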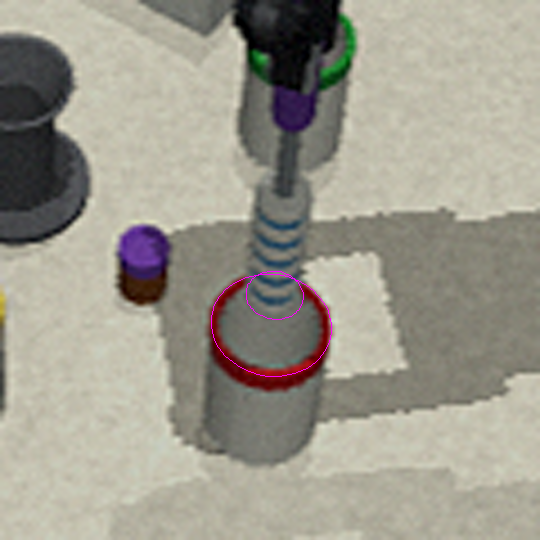

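Aligned (rim centre ~(271,325), brush tip ~(275,297) in the crop).

```bash
python3 -m jog '[[[0.02,0,0,0,0,0],[0.03,0,0,0,0,0],[0.03,0,0,0,0,0],[0.018,0,0,0,0,0],[0.01,0,0,0,0,0],[0.0025,0,0,0,0,0],[0,0,0,0,0,0],[0,0,0,0,0,0]]]'; python3 -m jog '[[[0.0015,0,0,0,0,0],[0,0,0,0,0,0],[0,0,0,0,0,0]]]'
```

```text
time_s: 18.85
eef_pos: [457.1, 245.7, 193.4]
ee_rot: [0.701, 0.097, 0.7, -0.097]
force: [1.1, 0.6, -0.6]
grip_width: 0.219
time_s: 19.23
eef_pos: [457.3, 245.7, 192.3]
ee_rot: [0.701, 0.097, 0.7, -0.097]
force: [-0.2, -0.6, 5.3]
grip_width: 0.214
```

```bash
python3 -m jog '[[[-0.015,0,0,0,0,0],[-0.025,0,0,0,0,0],[-0.023,0,0,0,0,0],[-0.013,0,0,0,0,0],[0,0,0,0,0,0],[0,0,0,0,0,0]]]';  python3 -m jog '[[[0.015,0,0,0,0,0],[0.025,0,0,0,0,0],[0.023,0,0,0,0,0],[0.01,0,0,0,0,0],[0.003,0,0,0,0,0],[0.0005,0,0,0,0,0],[0,0,0,0,0,0],[0,0,0,0,0,0]]]'; python3 -m jog '[[[-0.02,0,0,0,0,0],[-0.03,0,0,0,0,0],[-0.03,0,0,0,0,0],[-0.033,0,0,0,0,0],[0,0,0,0,0,0],[0,0,0,0,0,0]]]';python3 -c "
from h import *
go([606,111.5,306])
a=snap('side','s12.png')"
```

```text
time_s: 19.98
eef_pos: [456.5, 245.5, 266.5]
ee_rot: [0.7, 0.097, 0.701, -0.097]
force: [0.8, -0.3, -0.5]
grip_width: 0.218
time_s: 20.98
eef_pos: [457.3, 245.6, 192.3]
ee_rot: [0.701, 0.097, 0.7, -0.097]
force: [-3.0, -0.5, 12.5]
grip_width: 0.221
time_s: 21.72
eef_pos: [456.5, 245.5, 302.7]
ee_rot: [0.7, 0.097, 0.701, -0.097]
force: [-0.1, 0.1, -1.6]
grip_width: 0.222
t 21.73 pos [456.5 245.5 302.7] jawyaw 1.296 tilt [-0.0014 -0.0004] F [-0.1  0.1 -1.6] w 0.222 j [ 0.27  0.26  1.4  -0.    1.48 -1.03]
shift now (m) [-0.0034 -0.0884  0.1802]
```

View pics/s12.png

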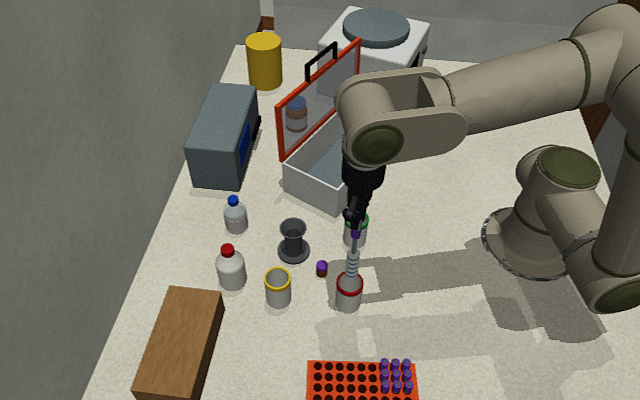

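```bash
python3 -m jog '[[[-0.0034,-0.012,0.025,0,0,0],[0,-0.02,0.04,0,0,0],[0,-0.022,0.045,0,0,0],[0,-0.02,0.04,0,0,0],[0,-0.0104,0.022,0,0,0],[0,-0.004,0.0082,0,0,0],[0,0,0,0,0,0],[0,0,0,0,0,0]]]';python3 -c "
from h import *
go([605.7,111.5,196])
a=snap('side','s6.png',(220,230,340,350),4.5)
ovl(a,[(605.7,111.5,95,29),(605.7,111.5,119,14)],'s13.png',(230,150,350,270),4.5)"
```

```text
time_s: 22.78
eef_pos: [605.7, 112.5, 307.3]
ee_rot: [0.7, 0.097, 0.701, -0.096]
force: [-0.1, 0.7, -0.6]
grip_width: 0.217
t 22.77 pos [605.7 112.5 307.3] jawyaw 1.297 tilt [-0.0001  0.0002] F [-0.1  0.7 -0.6] w 0.217 j [-0.01  0.49  1.07  0.    1.58 -1.3 ]
shift now (m) [ 0.1113 -0.0009  0.0003]
```

View pics/s13.png

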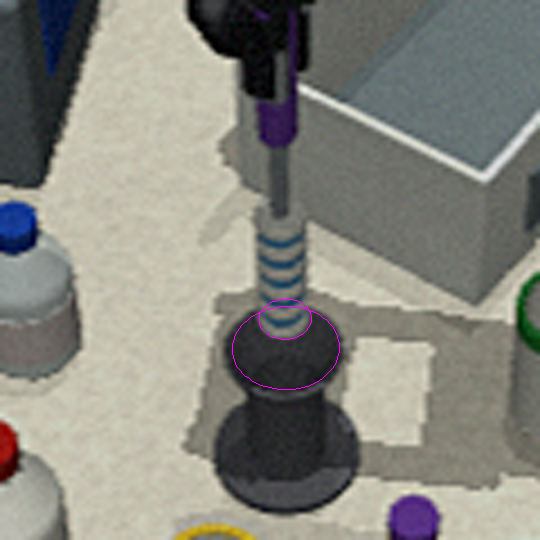

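```bash
python3 -m jog '[[[0.02,-0.001,0,0,0,0],[0.025,0,0,0,0,0],[0.025,0,0,0,0,0],[0.02,0,0,0,0,0],[0.015,0,0,0,0,0],[0.006,0,0,0,0,0],[0,0,0,0,0,0],[0,0,0,0,0,0]]]';python3 -c "
from h import *
go([605.7,111.5,194.4])"
```

```text
time_s: 23.82
eef_pos: [606.3, 110.7, 197.0]
ee_rot: [0.701, 0.097, 0.7, -0.097]
force: [0.8, 0.7, -1.3]
grip_width: 0.219
t 23.82 pos [606.3 110.7 197. ] jawyaw 1.296 tilt [0.0014 0.    ] F [ 0.8  0.7 -1.3] w 0.219 j [-0.01  0.55  1.26  0.    1.33 -1.31]
shift now (m) [ 0.0026  0.0006 -0.0008]
```

```bash
python3 -m jog '[[[0.002,0,0,0,0,0],[0,0,0,0,0,0],[0,0,0,0,0,0]]]'; python3 -m jog '[[[0,0,0,0,0,0],[0,0,0,0,0,0],[0,0,0,0,0,0],[0,0,0,0,0,0],[0,0,0,0,0,0]]]' 0; python3 -m jog '[[[-0.02,0,0,0,0,0],[-0.03,0,0,0,0,0],[-0.03,0,0,0,0,0],[-0.03,0,0,0,0,0],[0,0,0,0,0,0]]]' ;python3 -c "
from h import *
go([453.5,54.5,74])
a=snap('side','s14.png')"
```

```text
time_s: 24.2
eef_pos: [606.1, 110.6, 194.4]
ee_rot: [0.701, 0.097, 0.7, -0.097]
force: [0.7, -0.1, 0.4]
grip_width: 0.22
time_s: 24.82
eef_pos: [606.0, 110.6, 194.2]
ee_rot: [0.7, 0.097, 0.7, -0.097]
force: [-0.5, -0.2, -0.5]
grip_width: 1.001
time_s: 25.45
eef_pos: [606.5, 110.7, 306.4]
ee_rot: [0.702, 0.097, 0.699, -0.097]
force: [0.9, 0.0, -1.4]
grip_width: 0.995
t 25.45 pos [606.5 110.7 306.4] jawyaw 1.296 tilt [ 0.0045 -0.    ] F [ 0.9  0.  -1.4] w 0.995 j [-0.01  0.49  1.07  0.    1.58 -1.31]
shift now (m) [ 0.2317 -0.0959 -0.133 ]
```

View pics/s14.png

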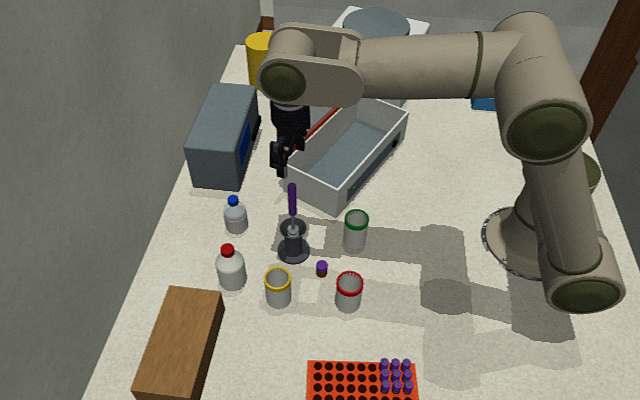

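The brush stands upright at (293,200–235). All three beakers are where they were. Next, green to the dryer.

```bash
python3 -m jog '[[[0,0,0,0.188,0,0],[0,0,0,0,0,0],[0,0,0,0,0,0]]]' 0 50; python3 -c "
from h import *
go([453.8,54.5,58])
c=np.array([497.5,-229.6]);th=-.463
ex=np.array([np.cos(th),np.sin(th)]);ey=np.array([-np.sin(th),np.cos(th)])
for y in(-122,0,122): print(y,np.round(c-14*ex+y*ey,1))"
```

```text
time_s: 25.88
eef_pos: [605.8, 110.6, 303.4]
ee_rot: [0.688, 0.161, 0.689, -0.161]
force: [-0.5, -0.3, 0.5]
grip_width: 0.996
t 25.88 pos [605.8 110.6 303.4] jawyaw 1.112 tilt [-0.0013 -0.    ] F [-0.5 -0.3  0.5] w 0.996 j [-0.01  0.49  1.07 -0.    1.58 -1.12]
shift now (m) [ 0.2456 -0.1175 -0.1112]
-122 [ 430.5 -332.5]
0 [ 485.  -223.3]
122 [ 539.5 -114.2]
```

```bash
python3 -m jog '[[[0,-0.016,-0.0152,0,0,0],[0,-0.03,-0.0284,0,0,0],[0,-0.035,-0.0332,0,0,0],[0,-0.025,-0.0236,0,0,0],[0.02,-0.0115,-0.0108,0,0,0],[0.04,0,0,0,0,0],[0.04,0,0,0,0,0],[0.03,0,0,0,0,0],[0,0,0,0,0,0],[0,0,0,0,0,0]]]' ; python3 -c "
from h import *
go([453.8,54.5,58])
a=snap('side','s6.png')
ovl(a,[(453.8,54.5,88,30)],'s15.png',(280,120,430,270),4)"
```

```text
time_s: 27.12
eef_pos: [454.6, 55.0, 175.4]
ee_rot: [0.689, 0.162, 0.688, -0.162]
force: [0.3, -1.1, -0.3]
grip_width: 0.999
t 27.12 pos [454.6  55.  175.4] jawyaw 1.11 tilt [ 0.0018 -0.0003] F [ 0.3 -1.1 -0.3] w 0.999 j [-0.14  0.23  1.78 -0.    1.13 -1.25]
shift now (m) [ 0.1174 -0.0009 -0.0007]
```

View pics/s15.png

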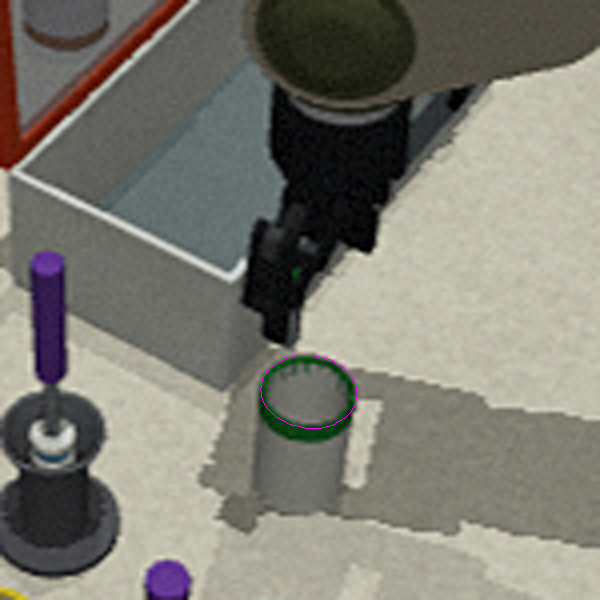

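```bash
python3 -m jog '[[[0.025,-0.0009,-0.0007,0,0,0],[0.03,0,0,0,0,0],[0.03,0,0,0,0,0],[0.022,0,0,0,0,0],[0.01,0,0,0,0,0],[0,0,0,0,0,0],[0,0,0,0,0,0]]]';python3 -m jog '[[[0,0,0,0,0,0],[0,0,0,0,0,0],[0,0,0,0,0,0],[0,0,0,0,0,0],[0,0,0,0,0,0]]]' 255 50; python3 -c "
from h import *
go([453.8,54.5,58])"
```

```text
time_s: 28.05
eef_pos: [453.7, 54.5, 58.2]
ee_rot: [0.689, 0.162, 0.688, -0.162]
force: [0.1, -0.3, -0.2]
grip_width: 1.001
time_s: 28.68
eef_pos: [453.5, 54.5, 58.1]
ee_rot: [0.689, 0.162, 0.688, -0.162]
force: [-1.1, -0.1, 7.1]
grip_width: 0.686
t 28.68 pos [453.5  54.5  58.1] jawyaw 1.109 tilt [ 0.0014 -0.0002] F [-1.1 -0.1  7.1] w 0.686 j [-0.14  0.41  1.9  -0.    0.82 -1.25]
shift now (m) [0.0001 0.0001 0.0003]
```

```bash
python3 -m jog '[[[-0.015,0,0,0,0,0],[-0.035,0,0,0,0,0],[-0.04,0,0,0,0,0],[-0.035,0,0,0,0,0],[-0.02,0,0,0,0,0],[0,0,0,0,0,0],[0,0,0,0,0,0]]]'; python3 -c "
from h import *
go([430.5,-332.5,203])
a=snap('side','s16.png')"
```

```text
time_s: 29.55
eef_pos: [452.5, 54.6, 201.1]
ee_rot: [0.688, 0.162, 0.689, -0.162]
force: [0.7, 0.8, -2.7]
grip_width: 0.692
t 29.55 pos [452.5  54.6 201.1] jawyaw 1.108 tilt [-0.0018  0.0002] F [ 0.7  0.8 -2.7] w 0.692 j [-0.14  0.2   1.75  0.    1.19 -1.25]
shift now (m) [-0.0019 -0.3563  0.153 ]
```

View pics/s16.png

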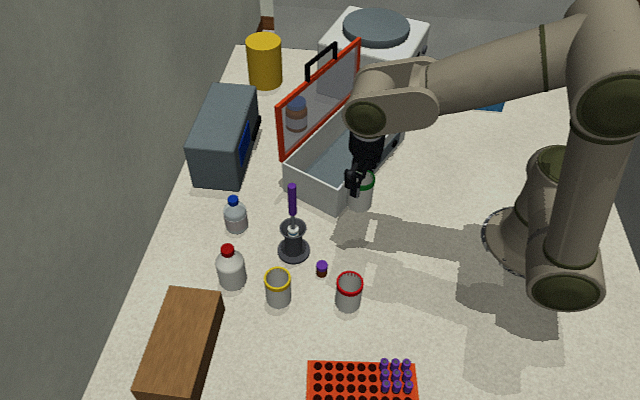

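```bash
python3 -m jog '[[[-0.004,-0.016,0.007,0,0,0],[-0.004,-0.032,0.0137,0,0,0],[0,-0.045,0.0193,0,0,0],[0,-0.05,0.0215,0,0,0],[0,-0.05,0.0215,0,0,0],[0,-0.05,0.0215,0,0,0],[0,-0.045,0.0193,0,0,0],[0,-0.04,0.0172,0,0,0],[0,-0.0203,0.0087,0,0,0],[0,-0.008,0.0033,0,0,0],[0,0,0,0,0,0],[0,0,0,0,0,0]]]'; python3 -c "
from h import *
go([430.5,-332.5,65])
a=snap('side','s17.png',(240,10,440,220),3);a=snap('top','t17.png',(330,120,570,300),3)"
```

```text
time_s: 31.1
eef_pos: [431.3, -331.5, 210.3]
ee_rot: [0.688, 0.162, 0.688, -0.161]
force: [0.2, 0.0, -2.5]
grip_width: 0.686
t 31.1 pos [ 431.3 -331.5  210.3] jawyaw 1.11 tilt [-0.      0.0003] F [ 0.2  0.  -2.5] w 0.686 j [-0.87  0.38  1.48  0.    1.28 -1.98]
shift now (m) [ 0.1453 -0.0013 -0.0003]
```

View pics/s17.png

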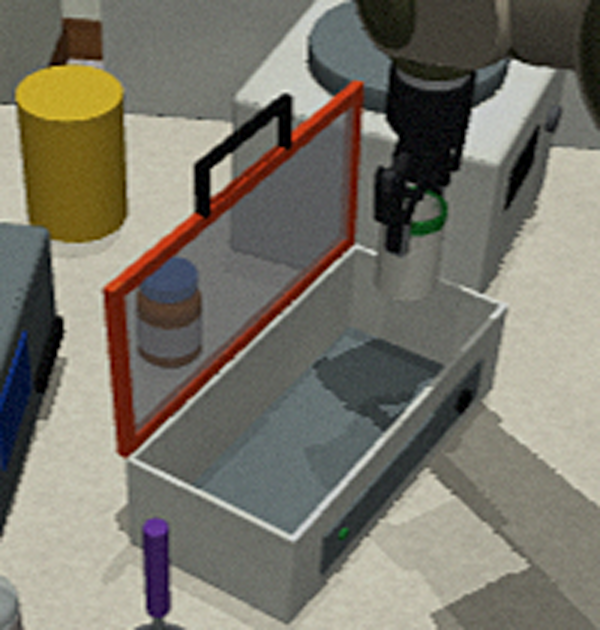

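View pics/t17.png

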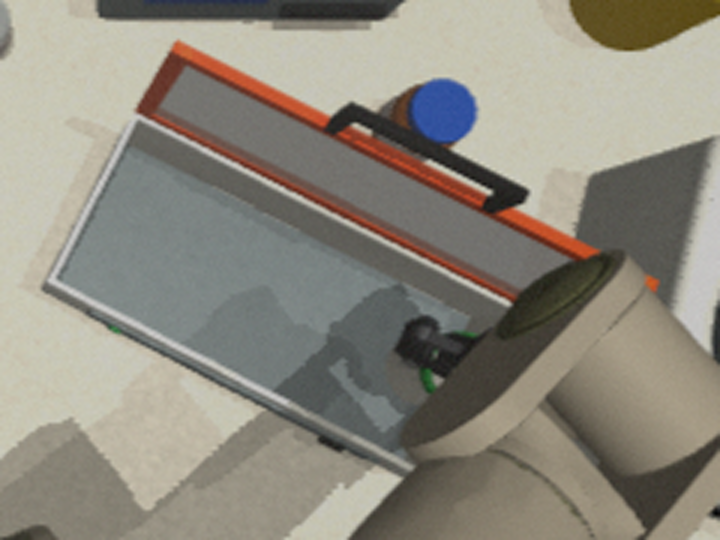

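```bash
python3 - <<'E'
exec(open("m0.py").read().split("for n,a,b,z")[0]); 
src=open("m0.py").read(); exec(src[src.index("def tri"):src.index("f=lambda")])
# jt cap of wrist in top/side
for u,v in((550,280),(620,255),(500,330)): print([np.round(ray(T,330+u/3,120+v/3,z),0) for z in(350,400,450)])
print(tri((330+550/3,120+285/3),(240+385/3,10+15/3)))
E
```

```text
[array([ 494., -348.,  350.]), array([ 490., -322.,  400.]), array([ 486., -296.,  450.])]
[array([ 511., -397.,  350.]), array([ 506., -368.,  400.]), array([ 502., -339.,  450.])]
[array([ 459., -311.,  350.]), array([ 457., -288.,  400.]), array([ 456., -265.,  450.])]
[ 479.79610084 -301.81444669  437.83072652]
```

```bash
python3 -m jog '[[[0.02,-0.0013,0,0,0,0],[0.03,0,0,0,0,0],[0.03,0,0,0,0,0],[0.03,0,0,0,0,0],[0.02,0,0,0,0,0],[0.012,0,0,0,0,0],[0,0,0,0,0,0],[0,0,0,0,0,0]]]';python3 -m jog '[[[0.001,0,0,0,0,0],[0.001,0,0,0,0,0],[0,0,0,0,0,0],[0,0,0,0,0,0]]]'; python3 -c "
from h import *
go([430.5,-332.5,65])
a=snap('side','s18.png',(240,10,440,220),3)"
```

```text
time_s: 32.2
eef_pos: [430.8, -334.0, 69.1]
ee_rot: [0.689, 0.162, 0.688, -0.162]
force: [-0.8, 0.3, -1.8]
grip_width: 0.692
time_s: 32.7
eef_pos: [430.5, -333.8, 66.3]
ee_rot: [0.688, 0.162, 0.688, -0.162]
force: [-0.7, -0.7, -2.0]
grip_width: 0.686
t 32.7 pos [ 430.5 -333.8   66.3] jawyaw 1.108 tilt [ 0.0001 -0.0001] F [-0.7 -0.7 -2. ] w 0.686 j [-0.87  0.55  1.63 -0.    0.95 -1.98]
shift now (m) [ 0.0013  0.0012 -0.0005]
```

View pics/s18.png

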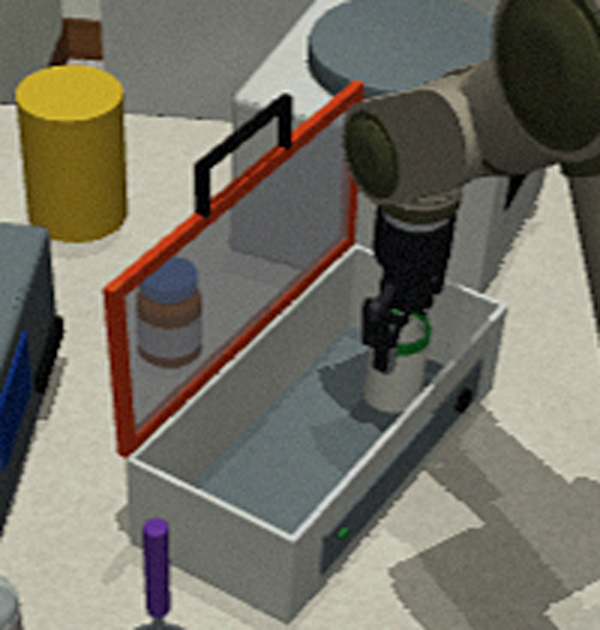

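```bash
python3 -m jog '[[[0.001,0,0,0,0,0],[0.001,0,0,0,0,0],[0,0,0,0,0,0],[0,0,0,0,0,0]]]'
```

```text
time_s: 33.25
eef_pos: [430.5, -333.7, 64.2]
ee_rot: [0.688, 0.162, 0.688, -0.162]
force: [-0.3, 1.0, -2.8]
grip_width: 0.689
```

```bash
python3 -m jog '[[[0.0008,0,0,0,0,0],[0,0,0,0,0,0],[0,0,0,0,0,0]]]'; python3 -m jog '[[[0,0,0,0,0,0],[0,0,0,0,0,0],[0,0,0,0,0,0],[0,0,0,0,0,0]]]' 0;  python3 -m jog '[[[-0.015,0,0,0,0,0],[-0.025,0,0,0,0,0],[-0.03,0,0,0,0,0],[-0.04,0,0,0,0,0],[-0.04,0,0,0,0,0],[-0.015,0,0,0,0,0],[0,0,0,0,0,0]]]' ; python3 -c "
from h import *
go([456.5,245.5,229])
a=snap('side','s19.png');a=snap('top','t19.png')"
```

```text
time_s: 33.62
eef_pos: [430.6, -333.8, 64.1]
ee_rot: [0.688, 0.162, 0.688, -0.162]
force: [-0.9, 2.8, 5.3]
grip_width: 0.687
time_s: 34.12
eef_pos: [430.5, -333.8, 63.4]
ee_rot: [0.688, 0.162, 0.688, -0.162]
force: [0.7, 0.3, 0.4]
grip_width: 0.998
time_s: 35.0
eef_pos: [430.5, -333.8, 228.8]
ee_rot: [0.689, 0.162, 0.688, -0.162]
force: [-0.0, 0.3, -0.4]
grip_width: 0.997
t 35.0 pos [ 430.5 -333.8  228.8] jawyaw 1.109 tilt [ 0.0007 -0.0009] F [-0.   0.3 -0.4] w 0.997 j [-0.87  0.36  1.46 -0.    1.32 -1.98]
shift now (m) [-0.0007  0.5301 -0.2351]
```

View pics/s19.png

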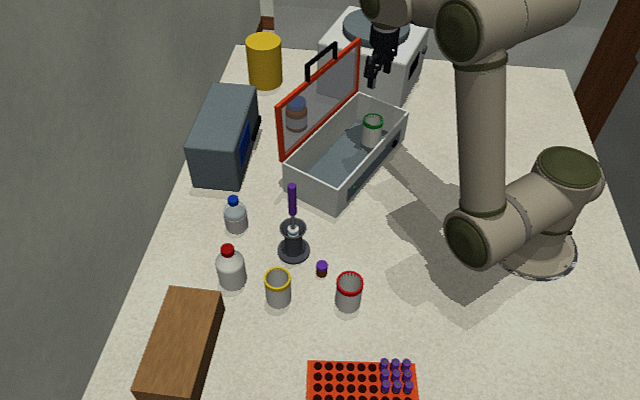

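View pics/t19.png

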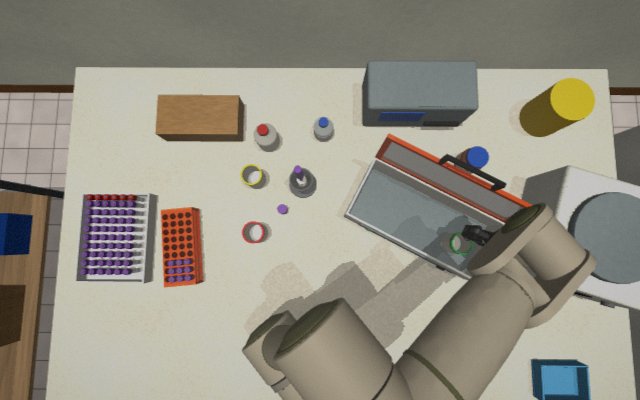

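```bash
python3 -m jog '[[[0,0.025,-0.011,0,0,0],[0,0.045,-0.02,0,0,0],[0,0.054,-0.024,0,0,0],[0,0.054,-0.024,0,0,0],[0,0.054,-0.024,0,0,0],[0,0.054,-0.024,0,0,0],[0,0.054,-0.024,0,0,0],[0,0.054,-0.024,0,0,0],[0,0.05,-0.022,0,0,0],[0,0.045,-0.02,0,0,0],[0,0.03,-0.013,0,0,0],[0,0.011,-0.005,0,0,0]]]'; python3 -m jog '[[[0.02,0,0,0,0,0],[0.03,0,0,0,0,0],[0,0,0,0,0,0],[0,0,0,0,0,0]]]'; python3 -c "
from h import *
go([456.5,245.5,58])
a=snap('side','s6.png')
ovl(a,[(456.5,245.5,88,30)],'s20.png',(270,180,420,330),4)"
```

```text
time_s: 36.6
eef_pos: [455.9, 246.6, 226.9]
ee_rot: [0.688, 0.161, 0.689, -0.162]
force: [0.2, 0.4, 0.0]
grip_width: 0.999
time_s: 37.1
eef_pos: [457.0, 245.1, 179.2]
ee_rot: [0.688, 0.162, 0.688, -0.162]
force: [0.3, -0.7, 0.3]
grip_width: 1.003
t 37.1 pos [457.  245.1 179.2] jawyaw 1.108 tilt [0.0007 0.0001] F [ 0.3 -0.7  0.3] w 1.003 j [ 0.27  0.35  1.61 -0.    1.18 -0.84]
shift now (m) [ 1.212e-01  1.000e-04 -7.000e-04]
```

View pics/s20.png

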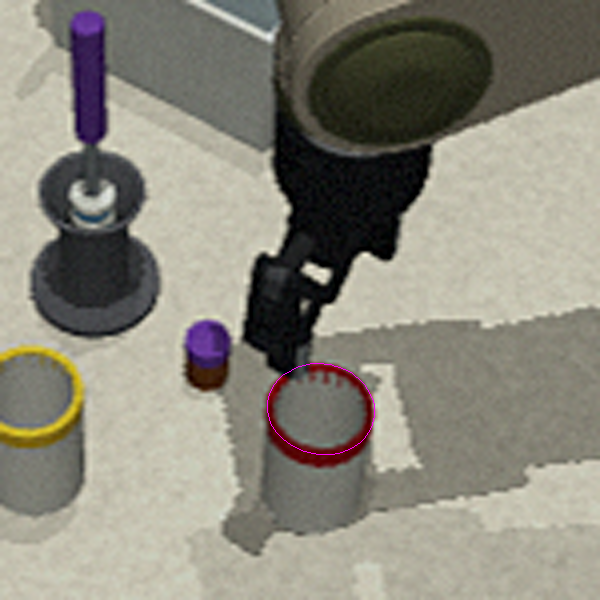

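```bash
python3 -m jog '[[[0.025,0,-0.0007,0,0,0],[0.03,0,0,0,0,0],[0.03,0,0,0,0,0],[0.025,0,0,0,0,0],[0.011,0,0,0,0,0],[0,0,0,0,0,0],[0,0,0,0,0,0]]]';python3 -m jog '[[[0,0,0,0,0,0],[0,0,0,0,0,0],[0,0,0,0,0,0],[0,0,0,0,0,0],[0,0,0,0,0,0]]]' 255 50; python3 -m jog '[[[-0.015,0,0,0,0,0],[-0.035,0,0,0,0,0],[-0.04,0,0,0,0,0],[-0.035,0,0,0,0,0],[-0.025,0,0,0,0,0],[0,0,0,0,0,0],[0,0,0,0,0,0]]]'; python3 -c "
from h import *
go([485,-223.3,210])
a=snap('side','s21.png')"
```

```text
time_s: 38.02
eef_pos: [456.5, 245.9, 58.5]
ee_rot: [0.689, 0.162, 0.688, -0.162]
force: [0.2, 0.2, -0.2]
grip_width: 1.0
time_s: 38.65
eef_pos: [456.2, 245.8, 58.3]
ee_rot: [0.689, 0.162, 0.688, -0.162]
force: [-2.0, -0.4, 5.3]
grip_width: 0.683
time_s: 39.52
eef_pos: [455.4, 245.6, 206.5]
ee_rot: [0.688, 0.162, 0.689, -0.162]
force: [0.4, -1.1, -0.9]
grip_width: 0.683
t 39.52 pos [455.4 245.6 206.5] jawyaw 1.108 tilt [-0.0016 -0.0004] F [ 0.4 -1.1 -0.9] w 0.683 j [ 0.27  0.32  1.57  0.    1.25 -0.84]
shift now (m) [-0.0034 -0.4065  0.2357]
```

View pics/s21.png

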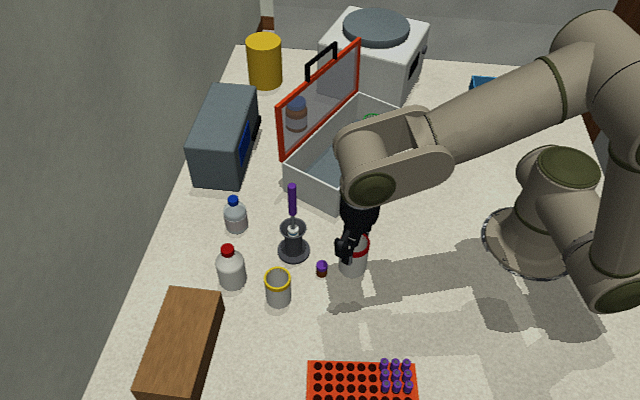

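```bash
python3 -m jog '[[[-0.004,-0.018,0.0104,0,0,0],[0,-0.035,0.0203,0,0,0],[0,-0.046,0.0267,0,0,0],[0,-0.048,0.0278,0,0,0],[0,-0.048,0.0278,0,0,0],[0,-0.048,0.0278,0,0,0],[0,-0.048,0.0278,0,0,0],[0,-0.046,0.0267,0,0,0],[0,-0.037,0.0215,0,0,0],[0,-0.023,0.0134,0,0,0],[0,-0.0095,0.0055,0,0,0],[0,0,0,0,0,0]]]'; python3 -m jog '[[[0,0,0,0,0,0]]]'; python3 -c "
from h import *
go([485,-223.3,66])
a=snap('side','s22.png',(240,10,440,220),3)"
```

```text
time_s: 41.08
eef_pos: [485.4, -222.9, 210.7]
ee_rot: [0.688, 0.162, 0.689, -0.162]
force: [-0.3, 0.8, -1.8]
grip_width: 0.683
time_s: 41.2
eef_pos: [485.5, -222.1, 211.2]
ee_rot: [0.688, 0.162, 0.689, -0.161]
force: [1.0, -0.1, -2.6]
grip_width: 0.683
t 41.2 pos [ 485.5 -222.1  211.2] jawyaw 1.11 tilt [-0.0004  0.0005] F [ 1.  -0.1 -2.6] w 0.683 j [-0.65  0.36  1.51  0.    1.27 -1.76]
shift now (m) [ 1.452e-01 -1.300e-03  1.000e-04]
```

View pics/s22.png

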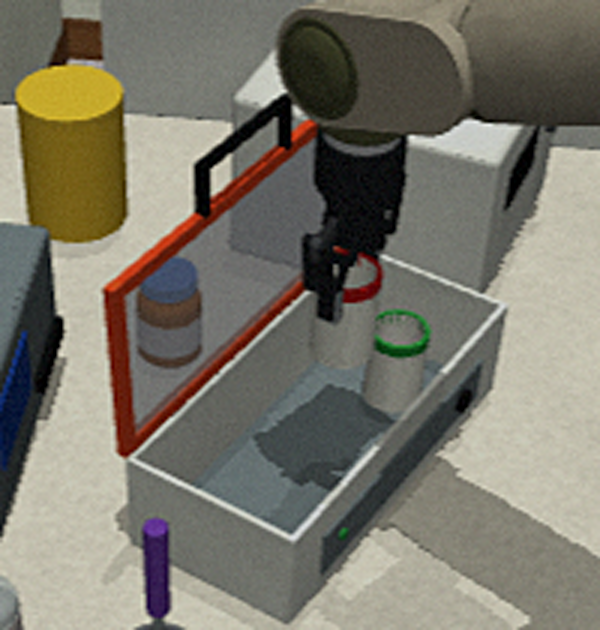

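```bash
python3 -m jog '[[[0.02,-0.0013,0,0,0,0],[0.03,0,0,0,0,0],[0.03,0,0,0,0,0],[0.03,0,0,0,0,0],[0.02,0,0,0,0,0],[0.012,0,0,0,0,0],[0.003,0,0,0,0,0],[0,0,0,0,0,0],[0,0,0,0,0,0]]]';python3 -m jog '[[[0.001,0,0,0,0,0],[0.001,0,0,0,0,0],[0,0,0,0,0,0],[0,0,0,0,0,0]]]'
```

```text
time_s: 42.38
eef_pos: [485.3, -224.6, 67.1]
ee_rot: [0.689, 0.162, 0.688, -0.162]
force: [-0.2, -0.5, -1.9]
grip_width: 0.685
time_s: 42.88
eef_pos: [485.0, -224.4, 64.4]
ee_rot: [0.688, 0.162, 0.688, -0.162]
force: [0.5, 0.2, -0.9]
grip_width: 0.682
```

```bash
python3 -m jog '[[[0.0007,0,0,0,0,0],[0,0,0,0,0,0],[0,0,0,0,0,0]]]'; python3 -m jog '[[[0,0,0,0,0,0],[0,0,0,0,0,0],[0,0,0,0,0,0],[0,0,0,0,0,0]]]' 0;  python3 -m jog '[[[-0.015,0,0,0,0,0],[-0.025,0,0,0,0,0],[-0.03,0,0,0,0,0],[-0.04,0,0,0,0,0],[-0.04,0,0,0,0,0],[-0.015,0,0,0,0,0],[0,0,0,0,0,0]]]' ; python3 -c "
from h import *
go([480,150,229])
a=snap('side','s23.png')"
```

```text
time_s: 43.25
eef_pos: [485.1, -224.5, 64.4]
ee_rot: [0.689, 0.162, 0.688, -0.162]
force: [-1.2, 0.1, 6.0]
grip_width: 0.682
time_s: 43.75
eef_pos: [485.0, -224.4, 63.7]
ee_rot: [0.688, 0.162, 0.688, -0.162]
force: [0.2, 0.0, -0.2]
grip_width: 1.0
time_s: 44.62
eef_pos: [485.0, -224.4, 229.1]
ee_rot: [0.689, 0.162, 0.688, -0.162]
force: [0.9, -0.3, -0.5]
grip_width: 1.001
t 44.62 pos [ 485.  -224.4  229.1] jawyaw 1.108 tilt [ 0.0009 -0.0007] F [ 0.9 -0.3 -0.5] w 1.001 j [-0.65  0.34  1.49 -0.    1.31 -1.76]
shift now (m) [-2.000e-04  3.329e-01 -1.715e-01]
```

View pics/s23.png

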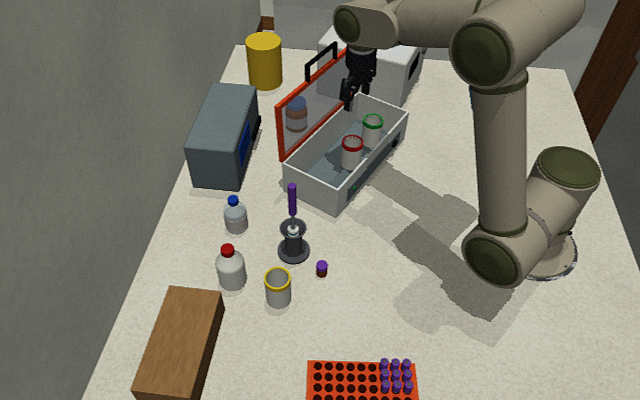

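```bash
python3 -m jog '[[[0,0.025,-0.013,0,0,0],[0,0.046,-0.0237,0,0,0],[0,0.052,-0.0268,0,0,0],[0,0.052,-0.0268,0,0,0],[0,0.052,-0.0268,0,0,0],[0,0.052,-0.0268,0,0,0],[0,0.054,-0.0276,0,0,0],[0,0.045,0.015,0,0,0],[0,0.05,0.026,0,0,0],[0,0.04,0.022,0,0,0],[0,0.0214,0.0143,0,0,0],[0,0,0,0,0,0]]]'; python3 -m jog '[[[0.02,0,0,0,0,0],[0.03,0,0,0,0,0],[0,0,0,0,0,0],[0,0,0,0,0,0]]]'; python3 -c "
from h import *
go([619,255.5,58])
a=snap('side','s6.png')
ovl(a,[(619,255.5,88,30)],'s24.png',(200,190,350,340),4)"
```

```text
time_s: 46.18
eef_pos: [619.1, 256.1, 225.5]
ee_rot: [0.687, 0.161, 0.69, -0.162]
force: [-0.7, -0.4, -0.4]
grip_width: 1.002
time_s: 46.68
eef_pos: [619.0, 255.5, 179.7]
ee_rot: [0.689, 0.162, 0.688, -0.162]
force: [-0.1, 0.8, 0.6]
grip_width: 0.999
t 46.67 pos [619.  255.5 179.7] jawyaw 1.108 tilt [0.0009 0.0002] F [-0.1  0.8  0.6] w 0.999 j [ 0.22  0.68  1.08 -0.    1.38 -0.89]
shift now (m) [ 1.217e-01 -1.000e-04 -1.000e-04]
```

View pics/s24.png

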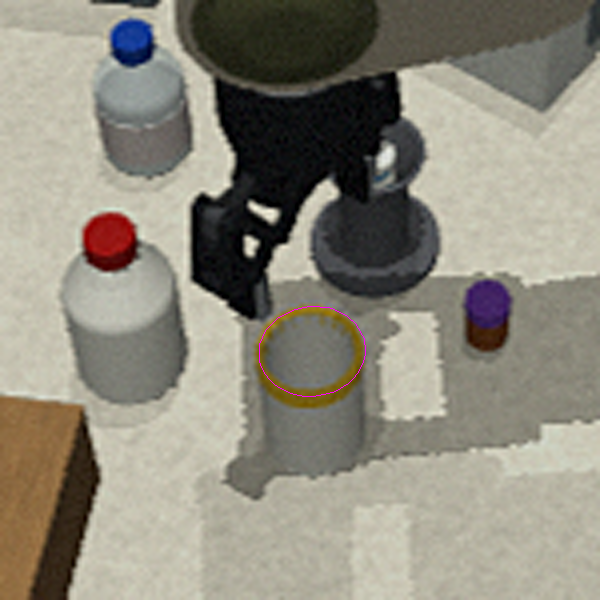

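```bash
python3 -c "
from h import *
import pickle
d=pickle.load(open('cal.pkl','rb'))
print(ray(d['side'],200+125/4,190+370/4,0),ray(d['side'],200+108/4,190+235/4,130), ray(d['top'],264,131,130))"
```

```text
[742.03463215 228.89231382   0.        ] [738.64798719 222.96218309 130.        ] [733.23732139 212.8191839  130.        ]
```

```bash
python3 -m jog '[[[0.025,0,0,0,0,0],[0.03,0,0,0,0,0],[0.03,0,0,0,0,0],[0.025,0,0,0,0,0],[0.0115,0,0,0,0,0],[0,0,0,0,0,0],[0,0,0,0,0,0]]]';python3 -m jog '[[[0,0,0,0,0,0],[0,0,0,0,0,0],[0,0,0,0,0,0],[0,0,0,0,0,0],[0,0,0,0,0,0]]]' 255 50; python3 -m jog '[[[-0.015,0,0,0,0,0],[-0.035,0,0,0,0,0],[-0.04,0,0,0,0,0],[-0.035,0,0,0,0,0],[-0.028,0,0,0,0,0],[0,0,0,0,0,0],[0,0,0,0,0,0]]]'; python3 -c "
from h import *
go([480,150,210])
go([470,20,210])
go([539.5,-114.2,210])
a=snap('side','s25.png')"
```

```text
time_s: 47.6
eef_pos: [619.6, 255.8, 58.7]
ee_rot: [0.689, 0.162, 0.688, -0.162]
force: [0.5, 0.3, -0.2]
grip_width: 1.0
time_s: 48.22
eef_pos: [619.4, 255.6, 58.4]
ee_rot: [0.689, 0.162, 0.688, -0.162]
force: [-1.7, -0.4, 6.1]
grip_width: 0.699
time_s: 49.1
eef_pos: [618.4, 255.6, 208.8]
ee_rot: [0.688, 0.162, 0.689, -0.162]
force: [-0.1, 0.1, -2.6]
grip_width: 0.699
t 49.1 pos [618.4 255.6 208.8] jawyaw 1.109 tilt [-0.0022 -0.0004] F [-0.1  0.1 -2.6] w 0.699 j [ 0.22  0.66  1.04  0.    1.44 -0.89]
shift now (m) [-0.0009 -0.1562 -0.0768]
t 49.1 pos [618.4 255.6 208.8] jawyaw 1.109 tilt [-0.0022 -0.0004] F [-0.1  0.1 -2.6] w 0.699 j [ 0.22  0.66  1.04  0.    1.44 -0.89]
shift now (m) [-0.0008 -0.277  -0.0278]
t 49.1 pos [618.4 255.6 208.8] jawyaw 1.109 tilt [-0.0022 -0.0004] F [-0.1  0.1 -2.6] w 0.699 j [ 0.22  0.66  1.04  0.    1.44 -0.89]
shift now (m) [-0.0009 -0.3662  0.0943]
```

View pics/s25.png

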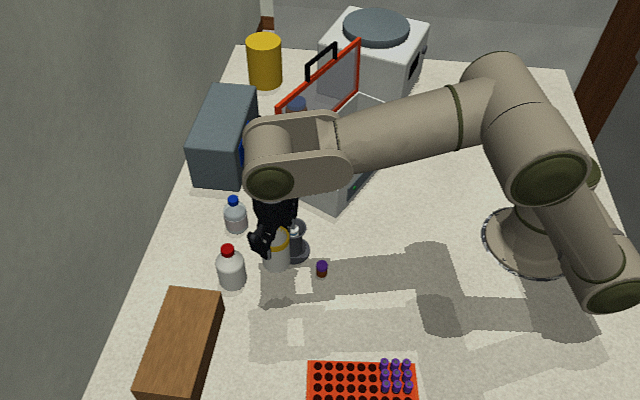

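```bash
python3 -m jog '[[[-0.005,-0.03,-0.015,0,0,0],[0,-0.042,-0.021,0,0,0],[0,-0.045,-0.022,0,0,0],[0,-0.039,-0.019,0,0,0],[0,-0.04,0.01,0,0,0],[0,-0.045,0.019,0,0,0],[0,-0.036,0.02,0,0,0],[0,-0.03,0.035,0,0,0],[0,-0.026,0.038,0,0,0],[0,-0.02,0.03,0,0,0],[0,-0.013,0.019,0,0,0],[0,0,0,0,0,0]]]'; python3 -m jog '[[[0,0,0,0,0,0],[0,0,0,0,0,0]]]'; python3 -c "
from h import *
go([539.5,-114.2,67])
a=snap('side','s26.png',(240,10,440,220),3)"
```

```text
time_s: 50.65
eef_pos: [539.7, -114.8, 213.7]
ee_rot: [0.687, 0.163, 0.689, -0.162]
force: [-0.1, 0.9, -2.1]
grip_width: 0.7
time_s: 50.9
eef_pos: [539.5, -113.0, 215.1]
ee_rot: [0.688, 0.162, 0.689, -0.162]
force: [-0.3, -0.5, -2.2]
grip_width: 0.701
t 50.9 pos [ 539.5 -113.   215.1] jawyaw 1.109 tilt [-0.0004  0.0002] F [-0.3 -0.5 -2.2] w 0.701 j [-0.42  0.39  1.45  0.    1.3  -1.53]
shift now (m) [ 0.1481 -0.001   0.0006]
```

View pics/s26.png

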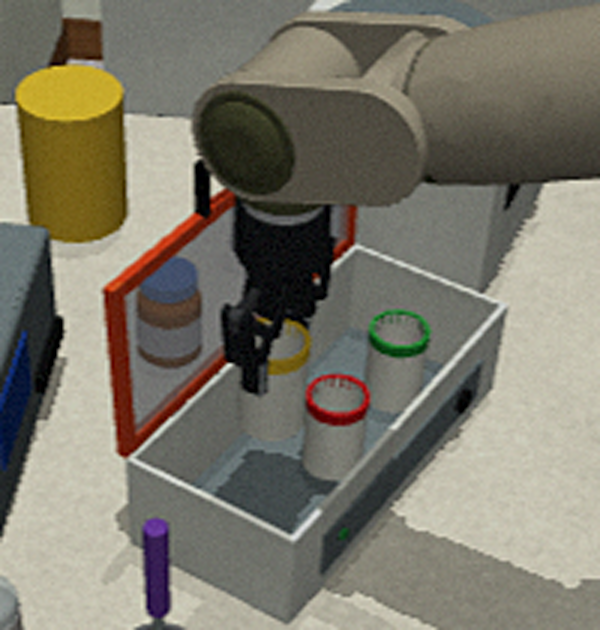

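```bash
python3 -m jog '[[[0.02,-0.001,0.0006,0,0,0],[0.03,0,0,0,0,0],[0.03,0,0,0,0,0],[0.03,0,0,0,0,0],[0.02,0,0,0,0,0],[0.012,0,0,0,0,0],[0.006,0,0,0,0,0],[0,0,0,0,0,0],[0,0,0,0,0,0]]]';python3 -m jog '[[[0.001,0,0,0,0,0],[0.001,0,0,0,0,0],[0,0,0,0,0,0],[0,0,0,0,0,0]]]'
```

```text
time_s: 52.08
eef_pos: [540.2, -115.1, 67.9]
ee_rot: [0.689, 0.162, 0.688, -0.162]
force: [0.8, 0.6, -1.0]
grip_width: 0.7
time_s: 52.58
eef_pos: [539.9, -115.0, 65.2]
ee_rot: [0.688, 0.162, 0.688, -0.162]
force: [0.1, 0.1, -2.8]
grip_width: 0.704
```

```bash
python3 -m jog '[[[0.001,0,0,0,0,0],[0.0006,0,0,0,0,0],[0,0,0,0,0,0],[0,0,0,0,0,0]]]'; python3 -m jog '[[[0,0,0,0,0,0],[0,0,0,0,0,0],[0,0,0,0,0,0],[0,0,0,0,0,0]]]' 0;  python3 -m jog '[[[-0.015,0,0,0,0,0],[-0.025,0,0,0,0,0],[-0.03,0,0,0,0,0],[-0.04,0,0,0,0,0],[-0.04,0,0,0,0,0],[-0.03,0,0,0,0,0],[-0.02,0,0,0,0,0],[0,0,0,0,0,0]]]' ; python3 -c "
from h import *
go([480,-200,240],-0.463)
a=snap('side','s27.png')"
```

```text
time_s: 53.08
eef_pos: [540.2, -115.1, 64.4]
ee_rot: [0.689, 0.162, 0.688, -0.162]
force: [-2.9, 0.9, 6.4]
grip_width: 0.705
time_s: 53.58
eef_pos: [539.9, -115.0, 63.5]
ee_rot: [0.688, 0.162, 0.688, -0.162]
force: [0.1, 0.6, -0.6]
grip_width: 1.0
time_s: 54.58
eef_pos: [540.2, -115.1, 265.6]
ee_rot: [0.69, 0.162, 0.687, -0.162]
force: [-0.6, -0.9, 0.0]
grip_width: 0.999
t 54.58 pos [ 540.2 -115.1  265.6] jawyaw 1.109 tilt [ 0.0034 -0.0016] F [-0.6 -0.9  0. ] w 0.999 j [-0.42  0.35  1.37 -0.    1.41 -1.53]
turn [ 1.5716  0.0028 -0.0031]
shift after turn (m) [ 0.0256 -0.016   0.1028]
shift now (m) [ 0.0255 -0.1028 -0.0162]
```

View pics/s27.png

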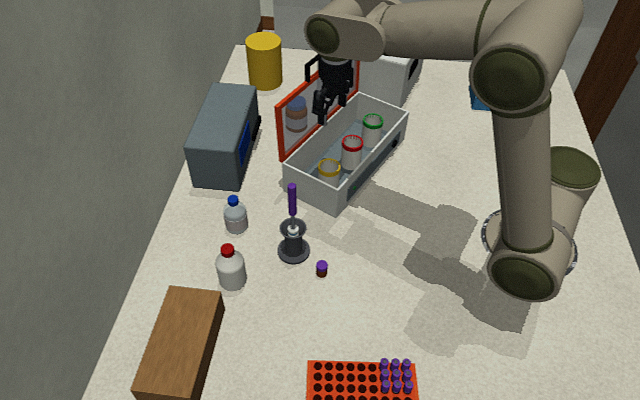

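All three beakers stand in the dryer ((330,170), (352,150), (373,125)). Next I refine the hinge and bar geometry with an overlay on the first images.

```bash
cat > cov.py <<'E'
from h import *
import pickle
def frame(cx,cy,yaw): 
    ex=np.array([np.cos(yaw),np.sin(yaw),0]);ey=np.array([-np.sin(yaw),np.cos(yaw),0]);return np.array([cx,cy,0.]),ex,ey
def L(P,x,y,z): c,ex,ey=frame(*P); return c+x*ex+y*ey+np.array([0,0,z])
def cov(P,th,r,y): return L(P,90-r*np.cos(th),y,112+r*np.sin(th))
def draw(c,P,th,fn,crop,k):
    x0,y0,x1,y1=crop
    im=cv2.resize(np.ascontiguousarray(c["image"][y0:y1,x0:x1,::-1]),None,fx=k,fy=k,interpolation=cv2.INTER_CUBIC)
    def ln(pts,col,cl=True):
        p=np.array([(proj(c,q)-[x0,y0]+.5)*k-.5 for q in pts]);cv2.polylines(im,[np.round(p).astype(np.int32)],cl,col,1)
    ln([L(P,a,b,110) for a,b in((-90,-200),(-90,200),(90,200),(90,-200))],(255,0,255))
    ln([L(P,-90,-200,0),L(P,-90,200,0),L(P,90,200,0)],(255,0,255),False)
    ln([cov(P,th,0,-198),cov(P,th,0,198),cov(P,th,180,198),cov(P,th,180,-198)],(0,255,0))
    ln([cov(P,th,180,-65),cov(P,th,225,-65),cov(P,th,225,65),cov(P,th,180,65)],(255,255,0),False)
    cv2.imwrite("pics/"+fn,im)
E
python3 - <<'E'
from cov import *
d=pickle.load(open("cal.pkl","rb"))
P=(497.5,-229.6,-.463);th=1.62
draw(d["top"],P,th,"c1.png",(335,120,555,290),3.5);draw(d["side"],P,th,"c2.png",(265,30,425,220),3.1)
print(cov(P,th,225,0))
E
```

```text
[ 587.92575225 -274.73969915  336.72769228]
```

View pics/c1.png

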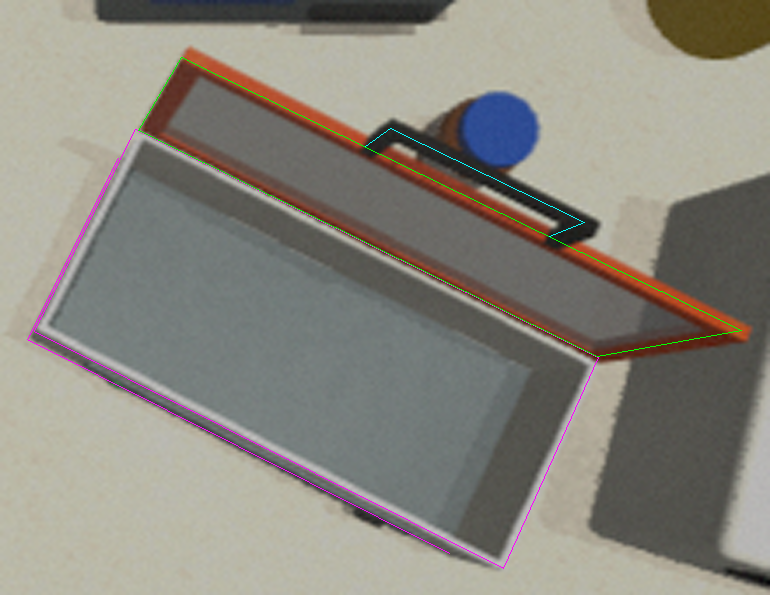

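View pics/c2.png

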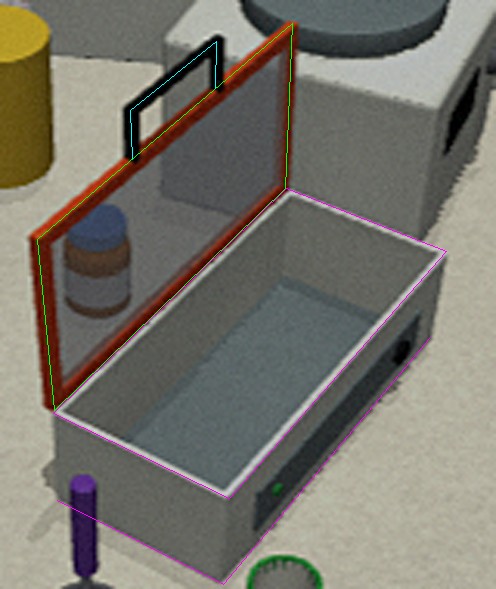

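```bash
python3 -m jog '[[[-0.02,0,0,0.1746,0,0],[-0.025,0,0,0.1746,0,0],[-0.025,0,0,0.1746,0,0],[-0.025,0,0,0.1746,0,0],[-0.01,0,0,0.1746,0,0],[0,0,0,0.1746,0,0],[0,0,0,0.1746,0,0],[0,0,0,0.1746,0,0],[0,0,0,0.1746,0,0],[0,0,0,0,0,0],[0,0,0,0,0,0]]]' 0 20; python3 -c "
from h import *
go([587.5,-275.5,365],-0.463)"
```

```text
time_s: 56.0
eef_pos: [539.8, -115.0, 368.1]
ee_rot: [-0.373, -0.601, -0.373, 0.601]
force: [-0.1, 0.1, 0.4]
grip_width: 0.999
t 56.0 pos [ 539.8 -115.   368.1] jawyaw -0.46 tilt [-0.0009  0.0003] F [-0.1  0.1  0.4] w 0.999 j [-0.42  0.33  1.15 -0.    1.67  0.04]
turn [0.0035 0.0001 0.0009]
shift after turn (m) [0.0031 0.1143 0.1223]
shift now (m) [0.003  0.1139 0.1227]
```

```bash
python3 -m jog '[[[0,0.02,0.0213,0,0,0],[0,0.03,0.032,0,0,0],[0,0.03,0.032,0,0,0],[0,0.022,0.0235,0,0,0],[0,0.012,0.013,0,0,0],[0,0,0,0,0,0],[0,0,0,0,0,0]]]'; python3 -c "
from cov import *
go([587.5,-275.5,326],-0.463)
d={'top':snap('top','x.png'),'side':snap('side','x.png')}
P=(497.5,-229.6,-.463);th=1.62
draw(d['top'],P,th,'c3.png',(385,100,555,270),3.5);draw(d['side'],P,th,'c4.png',(265,0,425,180),3.3)"
```

```text
time_s: 56.88
eef_pos: [587.5, -274.1, 368.7]
ee_rot: [0.372, 0.601, 0.373, -0.601]
force: [-0.3, 0.5, 0.6]
grip_width: 1.003
t 56.88 pos [ 587.5 -274.1  368.7] jawyaw -0.461 tilt [0.     0.0002] F [-0.3  0.5  0.6] w 1.003 j [-0.62  0.58  0.77  0.    1.79 -0.16]
turn [ 0.0017 -0.0002  0.0001]
shift after turn (m) [0.0427 0.0006 0.0012]
shift now (m) [0.0427 0.0006 0.0012]
```

View pics/c4.png

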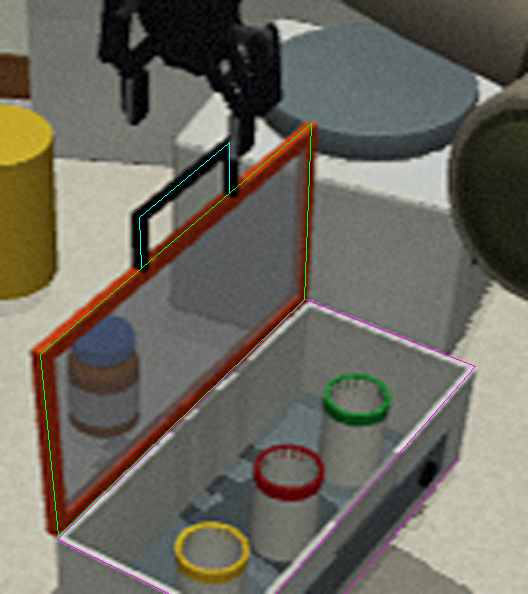

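View pics/c3.png

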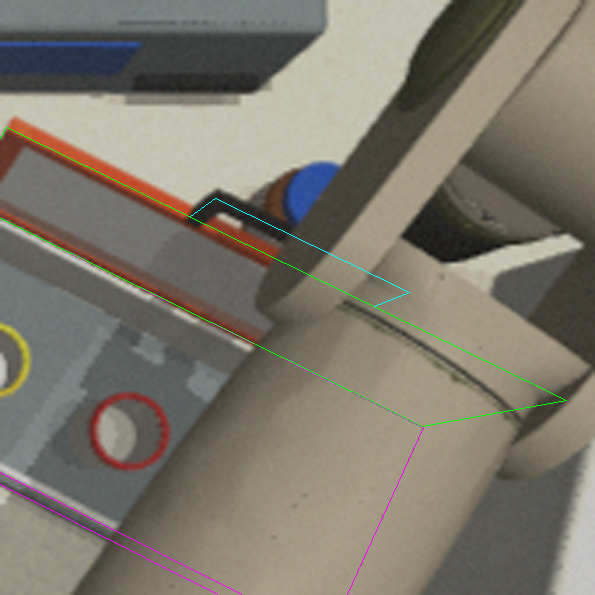

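```bash
python3 -m jog '[[[0.015,0.0006,0.0012,0,0,0],[0.018,0,0,0,0,0],[0.0097,0,0,0,0,0],[0,0,0,0,0,0],[0,0,0,0,0,0]]]'; python3 -m jog '[[[0,0,0,0,0,0],[0,0,0,0,0,0],[0,0,0,0,0,0],[0,0,0,0,0,0]]]' 150 20; python3 -c "
from cov import *
go([587.5,-275.5,326],-0.463)
d={'side':snap('side','x.png')}
P=(497.5,-229.6,-.463);th=1.62
draw(d['side'],P,th,'c5.png',(265,0,425,180),3.3)"
```

```text
time_s: 57.6
eef_pos: [587.7, -276.2, 326.8]
ee_rot: [0.372, 0.602, 0.372, -0.601]
force: [0.4, 0.0, -0.1]
grip_width: 1.001
time_s: 58.1
eef_pos: [587.5, -276.2, 325.9]
ee_rot: [-0.372, -0.601, -0.372, 0.601]
force: [0.1, 0.5, -0.3]
grip_width: 0.409
t 58.1 pos [ 587.5 -276.2  325.9] jawyaw -0.463 tilt [ 0. -0.] F [ 0.1  0.5 -0.3] w 0.409 j [-0.62  0.58  0.89 -0.    1.68 -0.16]
turn [ 0.0001  0.     -0.    ]
shift after turn (m) [-0.0001 -0.0003 -0.0006]
shift now (m) [-0.0001 -0.0003 -0.0006]
```

View pics/c5.png

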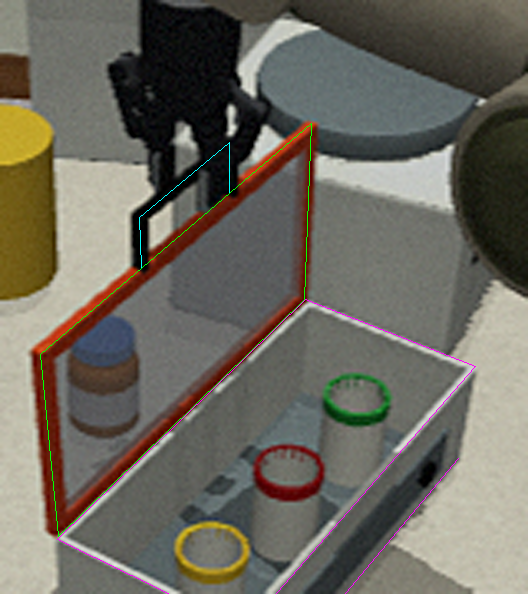

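```bash
python3 -m jog '[[[0,0,0,0,0,0],[0,0,0,0,0,0],[0,0,0,0,0,0],[0,0,0,0,0,0]]]' 255 20; python3 -c "
from cov import *
go([587.5,-275.5,326],-0.463)
P=(497.5,-229.6,-.463)
c,ex,ey=frame(*P)
for th in (1.62,1.5,1.3,1.1,.9,.7,.5,.3,.15,.05,0): 
  b=cov(P,th,225,0); print(th,np.round(225*(np.cos(1.62)-np.cos(th)),1),np.round(225*(np.sin(1.62)-np.sin(th)),1))
"
```

```text
time_s: 58.65
eef_pos: [587.6, -276.2, 326.0]
ee_rot: [0.372, 0.601, 0.372, -0.601]
force: [0.4, -0.7, 0.1]
grip_width: 0.13
t 58.65 pos [ 587.6 -276.2  326. ] jawyaw -0.463 tilt [ 0.0002 -0.0001] F [ 0.4 -0.7  0.1] w 0.13 j [-0.62  0.58  0.89  0.    1.68 -0.16]
turn [ 0.0001 -0.     -0.0002]
shift after turn (m) [-0.     -0.0004 -0.0006]
shift now (m) [-0.     -0.0004 -0.0006]
1.62 0.0 0.0
1.5 -27.0 0.3
1.3 -71.3 7.9
1.1 -113.1 24.2
0.9 -150.9 48.5
0.7 -183.2 79.8
0.5 -208.5 116.9
0.3 -226.0 158.2
0.15 -233.5 191.1
0.05 -235.8 213.5
0 -236.1 224.7
```

```bash
python3 -c "
import numpy as np
t=1.62-.03*np.arange(0,55)
t=np.append(t,0)
for a,b in zip(t[:-1],t[1:]): print('%.2f>%.2f x%.4f y%.4f'%(a,b,.225*(np.sin(a)-np.sin(b)),.225*(np.cos(a)-np.cos(b))),end=' | ')"
python3 -m jog '[[[0,-0.003,0,0,0,0],[0,-0.0037,0,0,0,0],[0,0,0,0,0,0]]]'
```

```text
1.62>1.59 x-0.0002 y-0.0067 | 1.59>1.56 x-0.0000 y-0.0067 | 1.56>1.53 x0.0002 y-0.0067 | 1.53>1.50 x0.0004 y-0.0067 | 1.50>1.47 x0.0006 y-0.0067 | 1.47>1.44 x0.0008 y-0.0067 | 1.44>1.41 x0.0010 y-0.0067 | 1.41>1.38 x0.0012 y-0.0066 | 1.38>1.35 x0.0014 y-0.0066 | 1.35>1.32 x0.0016 y-0.0066 | 1.32>1.29 x0.0018 y-0.0065 | 1.29>1.26 x0.0020 y-0.0065 | 1.26>1.23 x0.0022 y-0.0064 | 1.23>1.20 x0.0024 y-0.0063 | 1.20>1.17 x0.0025 y-0.0063 | 1.17>1.14 x0.0027 y-0.0062 | 1.14>1.11 x0.0029 y-0.0061 | 1.11>1.08 x0.0031 y-0.0060 | 1.08>1.05 x0.0033 y-0.0059 | 1.05>1.02 x0.0034 y-0.0058 | 1.02>0.99 x0.0036 y-0.0057 | 0.99>0.96 x0.0038 y-0.0056 | 0.96>0.93 x0.0040 y-0.0055 | 0.93>0.90 x0.0041 y-0.0053 | 0.90>0.87 x0.0043 y-0.0052 | 0.87>0.84 x0.0044 y-0.0051 | 0.84>0.81 x0.0046 y-0.0050 | 0.81>0.78 x0.0047 y-0.0048 | 0.78>0.75 x0.0049 y-0.0047 | 0.75>0.72 x0.0050 y-0.0045 | 0.72>0.69 x0.0051 y-0.0044 | 0.69>0.66 x0.0053 y-0.0042 | 0.66>0.63 x0.0054 y-0.0041 | 0.63>0.60 x0.0055 y-0.0039 | 0.60>0.57 x0.0056 y-0.0037 | 0.57>0.54 x0.0057 y-0.0036 | 0.54>0.51 x0.0058 y-0.0034 | 0.51>0.48 x0.0059 y-0.0032 | 0.48>0.45 x0.0060 y-0.0030 | 0.45>0.42 x0.0061 y-0.0028 | 0.42>0.39 x0.0062 y-0.0027 | 0.39>0.36 x0.0063 y-0.0025 | 0.36>0.33 x0.0064 y-0.0023 | 0.33>0.30 x0.0064 y-0.0021 | 0.30>0.27 x0.0065 y-0.0019 | 0.27>0.24 x0.0065 y-0.0017 | 0.24>0.21 x0.0066 y-0.0015 | 0.21>0.18 x0.0066 y-0.0013 | 0.18>0.15 x0.0067 y-0.0011 | 0.15>0.12 x0.0067 y-0.0009 | 0.12>0.09 x0.0067 y-0.0007 | 0.09>0.06 x0.0067 y-0.0005 | 0.06>0.03 x0.0067 y-0.0003 | 0.03>0.00 x0.0067 y-0.0001 | 0.00>0.00 x0.0000 y0.0000 | time_s: 59.02
eef_pos: [581.3, -273.0, 326.2]
ee_rot: [0.372, 0.601, 0.372, -0.601]
force: [1.3, 1.5, 1.6]
grip_width: 0.133
```

```bash
python3 -m jog '[[[0,-0.0067,0,0,0,0],[0.0002,-0.0067,0,0,0,0],[0.0004,-0.0067,0,0,0,0],[0.0006,-0.0067,0,0,0,0],[0.0008,-0.0067,0,0,0,0],[0.001,-0.0067,0,0,0,0],[0.0012,-0.0066,0,0,0,0],[0.0014,-0.0066,0,0,0,0],[0.0016,-0.0066,0,0,0,0]]]'; python3 -m jog '[[[0.0018,-0.0065,0,0,0,0],[0.002,-0.0065,0,0,0,0],[0.0022,-0.0064,0,0,0,0],[0.0024,-0.0063,0,0,0,0],[0.0025,-0.0063,0,0,0,0],[0.0027,-0.0062,0,0,0,0]]]';  python3 -c "
from cov import *
s,_=st();P=(497.5,-229.6,-.463);c,ex,ey=frame(*P)
r=s['eef_pos']+[0,0,11]-L(P,90,0,112); print(np.dot(r,ex),r@ey,r[2],np.hypot(r@ex,r[2]),np.arctan2(r[2],-r@ex))
d={'side':snap('side','x.png')}
draw(d['side'],P,np.arctan2(r[2],-r@ex),'c6.png',(255,0,425,180),3.3)"
```

```text
time_s: 60.15
eef_pos: [527.5, -245.9, 318.5]
ee_rot: [0.372, 0.601, 0.372, -0.601]
force: [4.7, 3.1, 2.3]
grip_width: 0.131
time_s: 60.9
eef_pos: [493.2, -228.7, 304.8]
ee_rot: [0.372, 0.601, 0.372, -0.601]
force: [4.8, 3.9, 1.4]
grip_width: 0.13
-94.24280941151288 -1.1162529357291562 203.75731567779826 224.4966610397506 1.1375757378235631
```

View pics/c6.png

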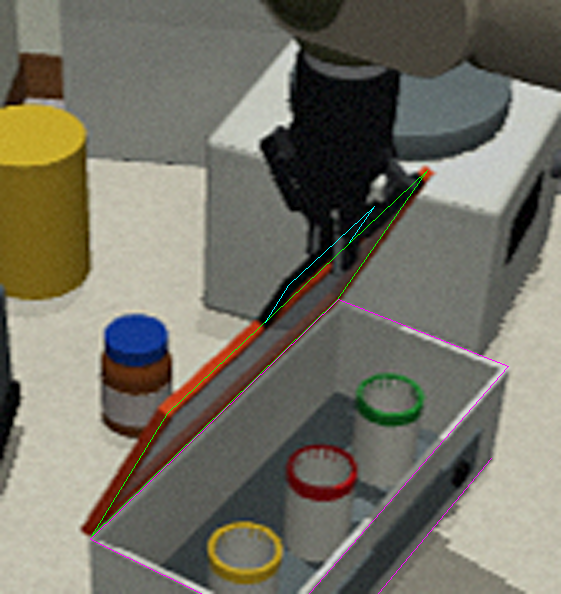

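The cover follows the bar with under 6 N. I continue.

```bash
python3 -m jog '[[[0.0029,-0.0061,0,0,0,0],[0.0031,-0.006,0,0,0,0],[0.0033,-0.0059,0,0,0,0],[0.0034,-0.0058,0,0,0,0],[0.0036,-0.0057,0,0,0,0],[0.0038,-0.0056,0,0,0,0],[0.004,-0.0055,0,0,0,0],[0.0041,-0.0053,0,0,0,0],[0.0043,-0.0052,0,0,0,0],[0.0044,-0.0051,0,0,0,0]]]'; cat > chk.py <<'E'
from cov import *
s,_=st();P=(497.5,-229.6,-.463);c,ex,ey=frame(*P)
r=s['eef_pos']+[0,0,11]-L(P,90,0,112); print('ex',np.round(r@ex,1),'z',np.round(r[2],1),'rad',np.hypot(r@ex,r[2]),'th',np.arctan2(r[2],-r@ex),'F ex,ey,z',np.round([s['force']@ex,s['force']@ey,s['force'][2]],1))
E
python3 chk.py;python3 -m jog '[[[0.0046,-0.005,0,0,0,0],[0.0047,-0.0048,0,0,0,0],[0.0049,-0.0047,0,0,0,0],[0.005,-0.0045,0,0,0,0],[0.0051,-0.0044,0,0,0,0],[0.0053,-0.0042,0,0,0,0],[0.0054,-0.0041,0,0,0,0],[0.0055,-0.0039,0,0,0,0]]]'; python3 chk.py
```

```text
time_s: 62.2
eef_pos: [443.1, -203.7, 267.7]
ee_rot: [0.372, 0.601, 0.372, -0.601]
force: [6.0, 2.7, -0.1]
grip_width: 0.126
ex -150.2 z 166.7 rad 224.40239445385737 th 0.8371876927117619 F ex,ey,z [ 4.1  5.1 -0.1]
time_s: 63.2
eef_pos: [411.2, -187.8, 227.2]
ee_rot: [0.371, 0.601, 0.372, -0.601]
force: [3.7, 4.9, 1.9]
grip_width: 0.13
ex -185.9 z 126.2 rad 224.6841191528683 th 0.596502066159173 F ex,ey,z [1.1 6.  1.9]
```

```bash
python3 -m jog '[[[0.0056,-0.0037,0,0,0,0],[0.0057,-0.0036,0,0,0,0],[0.0058,-0.0034,0,0,0,0],[0.0059,-0.0032,0,0,0,0],[0.006,-0.003,0,0,0,0],[0.0061,-0.0028,0,0,0,0],[0.0062,-0.0027,0,0,0,0],[0.0063,-0.0025,0,0,0,0],[0.0064,-0.0023,0,0,0,0],[0.0064,-0.0021,0,0,0,0]]]'; python3 chk.py; python3 -c "
from h import *
snap('side','s28.png')"
```

```text
time_s: 64.45
eef_pos: [385.3, -174.8, 166.9]
ee_rot: [0.372, 0.602, 0.372, -0.601]
force: [8.2, 4.3, 0.3]
grip_width: 0.131
ex -214.8 z 65.9 rad 224.72463238779602 th 0.29762558144231815 F ex,ey,z [5.4 7.5 0.3]
```

View pics/s28.png

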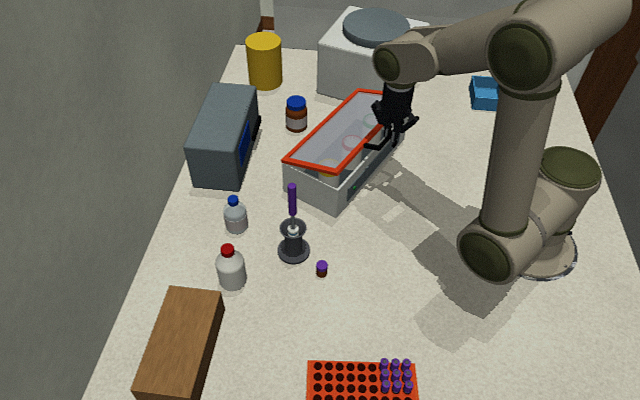

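```bash
python3 -m jog '[[[0.0044,-0.0013,0,0,0,0],[0.0044,-0.0012,0,0,0,0],[0.0044,-0.0011,0,0,0,0],[0.0044,-0.001,0,0,0,0],[0.0044,-0.0009,0,0,0,0],[0.0044,-0.0009,0,0,0,0],[0.0044,-0.0008,0,0,0,0],[0.0044,-0.0007,0,0,0,0],[0.0044,-0.0006,0,0,0,0],[0.0044,-0.0005,0,0,0,0]]]'; python3 chk.py
```

```text
time_s: 65.75
eef_pos: [377.8, -171.1, 123.3]
ee_rot: [0.372, 0.602, 0.372, -0.601]
force: [8.7, 5.1, 2.0]
grip_width: 0.13
ex -223.2 z 22.3 rad 224.32629517029488 th 0.09948966669172203 F ex,ey,z [5.5 8.5 2. ]
```

```bash
python3 -m jog '[[[0.0028,-0.0003,0,0,0,0],[0.0028,-0.0003,0,0,0,0],[0.0028,-0.0002,0,0,0,0],[0.0028,-0.0002,0,0,0,0],[0.0025,-0.0001,0,0,0,0],[0.0015,0,0,0,0,0],[0,0,0,0,0,0]]]'; python3 chk.py;  python3 -m jog '[[[0.001,0,0,0,0,0],[0.001,0,0,0,0,0],[0,0,0,0,0,0]]]'; python3 chk.py
```

```text
time_s: 66.62
eef_pos: [377.1, -170.7, 108.2]
ee_rot: [0.372, 0.602, 0.371, -0.601]
force: [11.5, 4.4, -0.6]
grip_width: 0.131
ex -224.0 z 7.2 rad 224.13280543830678 th 0.03224381225223628 F ex,ey,z [ 8.3  9.  -0.6]
time_s: 67.0
eef_pos: [377.2, -170.9, 107.6]
ee_rot: [0.373, 0.602, 0.371, -0.601]
force: [4.7, 8.7, 20.8]
grip_width: 0.132
ex -223.9 z 6.6 rad 224.01268011226034 th 0.02942107983309414 F ex,ey,z [ 0.3  9.9 20.8]
```

```bash
python3 -c "
from cov import *
P=(497.5,-229.6,-.463)
d={'side':snap('side','x.png'),'top':snap('top','x.png')}
draw(d['side'],P,0.0,'c7.png',(255,60,425,220),3.5);draw(d['top'],P,0.0,'c8.png',(335,120,555,290),3.5)"
```

```text
(no output)
```

View pics/c7.png

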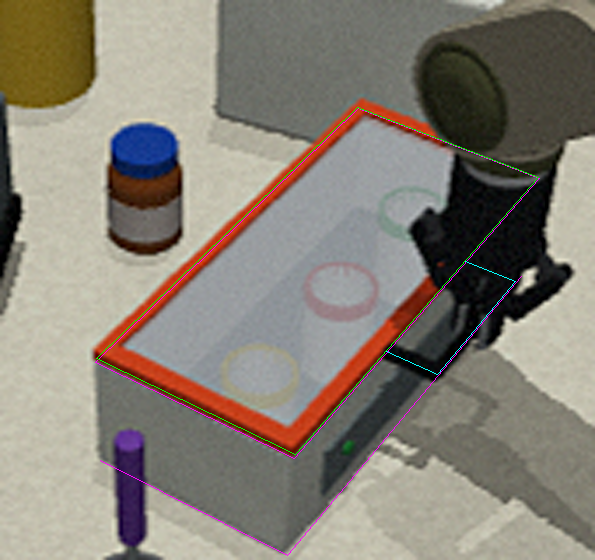

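View pics/c8.png

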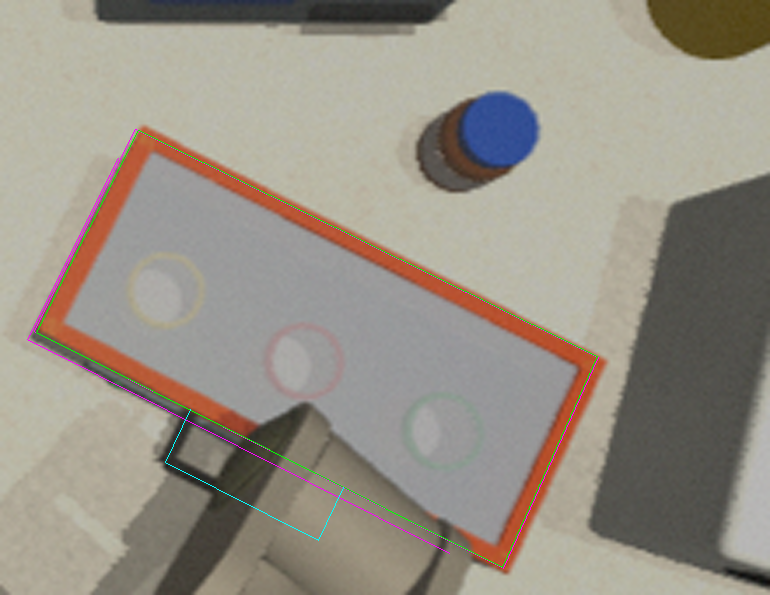

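Fz has risen to 20.8 N and z has stopped: the cover sits on its stop. I press a touch more to confirm, then open only partly so the inner finger clears the cover edge.

```bash
python3 -m jog '[[[0.001,0,0,0,0,0],[0,0,0,0,0,0],[0,0,0,0,0,0]]]'; python3 chk.py;  python3 -m jog '[[[-0.0015,0,0,0,0,0],[0,0,0,0,0,0],[0,0,0,0,0,0],[0,0,0,0,0,0],[0,0,0,0,0,0]]]' 175; python3 chk.py
```

```text
time_s: 67.47
eef_pos: [377.0, -171.1, 107.0]
ee_rot: [0.373, 0.602, 0.371, -0.601]
force: [1.3, 7.4, 26.3]
grip_width: 0.129
ex -223.9 z 6.0 rad 223.99095277500973 th 0.026579090096437944 F ex,ey,z [-2.1  7.2 26.3]
time_s: 68.1
eef_pos: [376.2, -170.8, 106.5]
ee_rot: [-0.372, -0.601, -0.372, 0.601]
force: [0.0, 0.2, -0.4]
grip_width: 0.315
ex -224.8 z 5.5 rad 224.89625620770855 th 0.024282846138629015 F ex,ey,z [-0.1  0.2 -0.4]
```

```bash
python3 -m jog '[[[-0.01,0,0,0,0,0],[-0.015,0,0,0,0,0],[-0.025,0,0,0,0,0],[-0.03,0,0,0,0,0],[-0.03,0,0,0,0,0],[0,-0.03,0,0,0,0],[0,-0.03,0,0,0,0],[0,0,0,0,0,0]]]'; python3 -c "
from cov import *
P=(497.5,-229.6,-.463)
d={'side':snap('side','s30.png'),'top':snap('top','x.png')}
draw(d['side'],P,0.0,'c9.png',(255,60,425,220),3.5);draw(d['top'],P,0.0,'c10.png',(335,120,555,290),3.5)"
```

```text
time_s: 69.1
eef_pos: [321.8, -143.5, 217.3]
ee_rot: [0.372, 0.601, 0.371, -0.601]
force: [0.5, -1.1, 0.1]
grip_width: 0.318
```

View pics/c9.png

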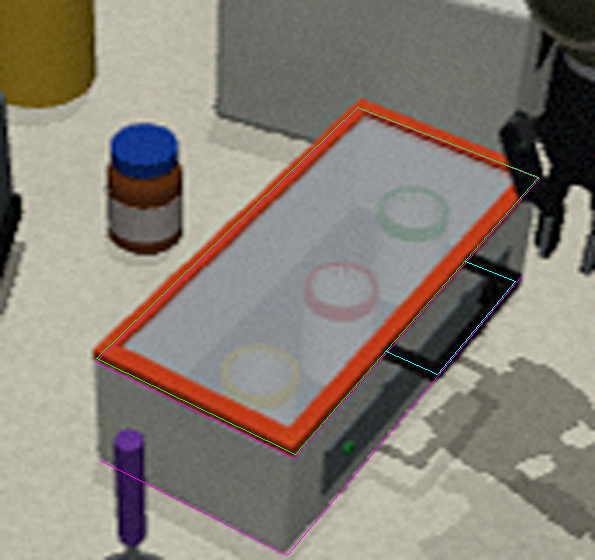

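View pics/s30.png

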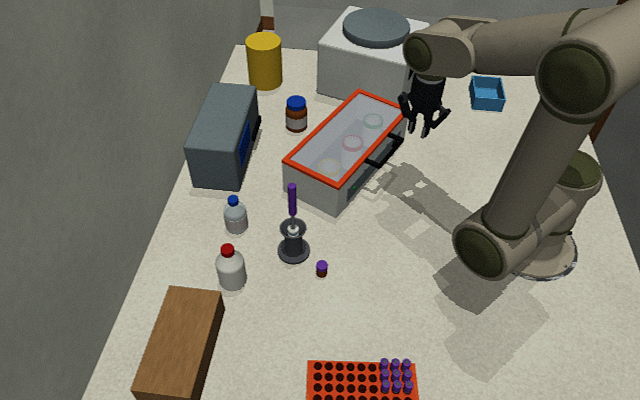

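The cover looks shut; as a check I press lightly on the bar from above with closed fingers.

```bash
python3 -m jog '[[[0,0.03,0,0,0,0],[0,0.03,0,0,0,0],[0.03,0,0,0,0,0],[0.03,0,0,0,0,0],[0.018,0,0,0,0,0],[0,0,0,0,0,0],[0,0,0,0,0,0]]]' 255 20; python3 chk.py; python3 -m jog '[[[0.002,0,0,0,0,0],[0.002,0,0,0,0,0],[0,0,0,0,0,0]]]'; python3 -m jog '[[[0.002,0,0,0,0,0],[0,0,0,0,0,0],[0,0,0,0,0,0]]]'
```

```text
time_s: 70.08
eef_pos: [376.9, -171.2, 139.3]
ee_rot: [0.372, 0.601, 0.372, -0.601]
force: [-0.5, 0.0, 1.2]
grip_width: 0.004
ex -224.0 z 38.3 rad 227.24342551399934 th 0.16942418447388097 F ex,ey,z [-0.5 -0.2  1.2]
time_s: 70.45
eef_pos: [376.3, -170.8, 134.6]
ee_rot: [-0.372, -0.601, -0.372, 0.601]
force: [-0.4, -0.1, 0.5]
grip_width: 0.0
time_s: 70.82
eef_pos: [376.3, -170.8, 132.6]
ee_rot: [0.372, 0.601, 0.372, -0.601]
force: [-0.5, -0.4, 0.2]
grip_width: 0.003
```

```bash
python3 -m jog '[[[0.0015,0,0,0,0,0],[0,0,0,0,0,0],[0,0,0,0,0,0]]]'; python3 -m jog '[[[0.0015,0,0,0,0,0],[0,0,0,0,0,0],[0,0,0,0,0,0]]]'; python3 -m jog '[[[0.001,0,0,0,0,0],[0,0,0,0,0,0],[0,0,0,0,0,0]]]'
```

```text
time_s: 71.2
eef_pos: [376.3, -170.8, 131.1]
ee_rot: [-0.372, -0.601, -0.372, 0.601]
force: [-0.7, -0.1, 0.6]
grip_width: -0.001
time_s: 71.58
eef_pos: [376.3, -170.8, 129.6]
ee_rot: [0.372, 0.601, 0.372, -0.601]
force: [0.6, 0.5, 0.4]
grip_width: -0.003
time_s: 71.95
eef_pos: [376.4, -170.9, 128.9]
ee_rot: [0.372, 0.601, 0.372, -0.601]
force: [-1.7, 0.3, 5.8]
grip_width: -0.0
```

Contact came at 128.9 mm, which puts the bar centre at 115 mm, its shut height. I retreat and take a last look.

```bash
python3 -m jog '[[[-0.01,0,0,0,0,0],[-0.03,0,0,0,0,0],[-0.04,0,0,0,0,0],[-0.03,-0.03,0,0,0,0],[0,-0.04,0,0,0,0],[0,0,0,0,0,0],[0,0,0,0,0,0]]]'; python3 -c "
from h import *
snap('side','s31.png');snap('top','t31.png');go([0,0,0])"
```

```text
time_s: 72.82
eef_pos: [314.0, -139.9, 239.0]
ee_rot: [0.372, 0.602, 0.372, -0.601]
force: [-0.2, 0.0, 0.3]
grip_width: -0.003
t 72.92 pos [ 314.1 -139.9  238.6] jawyaw -0.463 tilt [-0.0001  0.0001] F [-0.6  0.6  0.2] w -0.003 j [-0.76 -0.1   1.97  0.    1.28 -0.3 ]
shift now (m) [ 0.2386 -0.3435  0.0151]
```

View pics/s31.png

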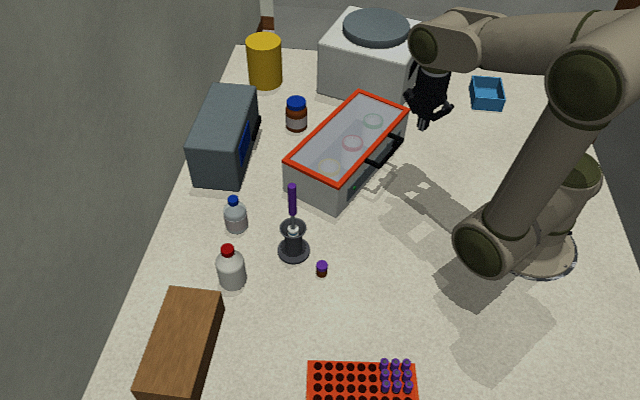

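View pics/t31.png

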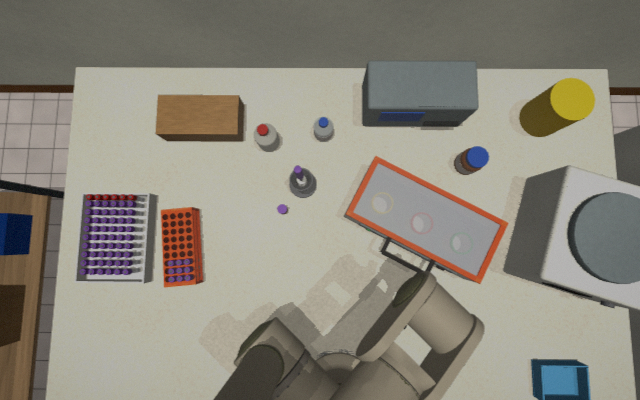

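The cover is shut over three upright beakers, the brush is upright at (293,200), and the bystanders are where they started.

```bash
python3 -c "
from rig import workorder
print(workorder.finish_job())"
```

```text
the job is handed in; nothing more can be done
None
```

I did the job as asked and handed it in at about 73 s of the 210 s allowed. The hand-in reports no verdict.

**Scrubbing:** All three beakers were there. I scrubbed green, then yellow, then red where they stood. Each went down to the bottom, up to about 6 to 8 mm below the rim, and down again, with 5 to 13 N contact felt at the bottom each time. Green got one extra stroke, because its first upstroke stopped about 12 mm below the rim.

**Brush:** It went back into its stand with no jamming force and stands upright in the last pictures.

**Dryer:** Green, red and yellow stand upright on the dryer floor. Only then did I swing the cover down by its bar, slowly, with forces under about 10 N. At the end I pressed it onto its stop at up to 26 N. A last touch from above found the bar at 115 mm, its stated shut height.

**Checks:** The last pictures show the cover shut over three upright beakers and the bystanders where they were. I did not see any beaker get knocked aside during the run. The one small disagreement was the height of the bar during the closing, which came out about 3 mm high. I put that down to where the pads held the bar, since the touch from above matched.

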